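# Clamp the vial rack on the shaker

### The arm

A 7-joint arm with a two-finger parallel gripper is mounted at the origin on the work surface. World frame = base frame: x ahead of the robot, y to its left, z up, the work surface at z = 0. Lengths are in m, angles in rad, forces in N, time in s.
With the tool pointing down it reaches from about 0.4 to 0.875 m from the base axis. Payload 19.3 kg.
Tool frame: the origin (TCP) lies between the finger pads; the fingertips stand bot.tcp_to_tips ahead of it and the grasp point (between the pads) lies 3 mm ahead of it (bot.tcp_to_tips is the distance from the TCP to the fingertips, in m); x points along the fingers, y is the direction in which the jaws open and shut, and the axes are right-handed (so a half turn about x gives the same grasp; the last joint's range is limited). The gripper opens to 85 mm and grips with 20 to 120 N. Pads are 22 mm wide; open, the fingers measure 114 mm over their backs; the gripper's body (76 mm by 85 mm) begins 54 mm behind the grasp point. The pads swing forward as they close: fully open they stand 13 mm farther back than shut.
Start: joints at [1.241, 0.521, -0.036, 1.599, 0.021, 1.021, -0.113], TCP at [0.161, -0.604, 0.253] pointing down, gripper open.
Joint ranges: [-2.91, 2.91], [-0.3, 2.13], [-1.5, 1.42], [0.17, 2.43], [-1.26, 4.41], [0.16, 1.93], [-2.52, 2.52]. Speed limits (rad/s): [1.89, 1.89, 2.39, 2.39, 3.01, 3.01, 3.01].

### API

Orientations are given as [roll, pitch, yaw] about the fixed x, y, z axes, in that order (R = Rz(yaw) Ry(pitch) Rx(roll)).
In Python, from workcell import bot, eyes gives the robot as it stands. The module is installed in compiled form; this text tells all that it offers.
- The arm moves only by the tool step_arm, never from a script. Its argument "targets" is a list that holds one entry, the list of rows, each a list of 7 numbers: the shift along the tool's x, y, z in cm, then the turn, a rotation vector about the tool's x, y, z in rad, then the opening, from 0 (shut) to 1 (fully open). A call has 1 to 10 rows; each row is the pose to reach, as a shift and turn from the pose measured when the call began, along the tool's axes at that moment; what a row does not reach only later rows make up. A row lasts 1/10 s, in which the tool goes at most 50 mm and 8.59 degrees, less where a joint would pass 70% of its speed; a pose out of reach is approached as far as the arm can. A call with a gripper value outside its range is refused whole. The fingers move at their own pace and stop on an object; "grip_force" is the grip in N (left out, the last holds). Time passes only in rows, so rows that repeat a pose let the fingers close. It gives the time, the measured TCP pose, the force and the opening at its end, in the units of the state.
- bot.observe(): the state, without advancing time (a new reading comes with each control period).
- eyes.grab_frame(name): name is "side" or "top"; returns the picture (400x640x3 uint8, red, green, blue); there is no depth.
- eyes.get_calibration(name): a dict with "fx", "fy", "cx", "cy" (pixels), "camera_from_world" (4x4, takes a point from world to camera coordinates). Camera axes: x right, y down, z forward; pixel columns grow to the right and rows downward; lengths in m; the calibration is good to about 2 mm. A picture is of the moment at which its call begins. get_calibration takes no time and is no camera call.
- bot.job_done(): hands the job in, once; it reports no verdict.
The state is a dict: "clock": time; "qpos": joint angles; "qd": joint speeds; "joint_efforts": joint torques, N m; "position": TCP position; "tool_rot": TCP orientation; "force": force on the tool from outside, world axes, zero at the start; "moment": the same for the moment, N m; "grip_width": finger opening in m.
Only numpy, scipy, OpenCV 4.12 (cv2) and the standard library are available. Lean on these libraries where they do the work, as an engineer would, in place of code of your own. Each camera call takes 0.05 s, during which the arm holds its last target.

### The job

Clamp the vial rack on the shaker for its run: push the free end of the clamp bar in, steadily but without ramming it, until the rack is hard up against the back fence and the bar goes no further. Then throw the latch's red lever over so that its wire bail drops over the keeper on the bar, and bring the lever back and all the way down past centre so that the bar stays clamped; leave the bottle, the beaker and the wrench alone.

Things in the scene. Friction and masses are not known exactly. Their poses are not given: they have to be found in the camera images.
- shaker: bench shaker, fixed; 300 x 260 mm platform, its top 100 mm above the origin (centre of the underside). Its z is up, its y points from the clamp bar across the rack to the back fence. In its frame (mm): bar pin at (125, -75), fence face at y = 40, the rack between 14 mm high end guides at x = +-71, latch along x = -120
- clamp_bar (a joint): angle (rad) of the clamp bar about its upright pin: 0 = parallel to the shaker's x axis, about where it stops with the rack hard against the fence (within +-0.035: the bumper's screw is set by hand, so the stop must be felt); grows as it opens, the free end moving to the shaker's -y. A stiff pivot (0.25 N m) keeps it where it is left. 5 to 12 N at the end seats the rack; over 20 N is ramming
- bar_pin (a point): axis of the clamp bar's pin, at the bar's mid height (126 mm above the bench)
- bar_end (a point): centre line of the clamp bar near its free end, 245 mm from the pin, mid height. Flat aluminium bar 30 mm wide, 12 mm thick, underside 20 mm above the platform; the black end cap (46 mm long, ending 15 mm beyond this point) reaches 27 mm out from the centre line on the outer side. A roller bumper on a set screw half-way along its inner edge meets the rack. Axes are the bar's own: x along it to the pin, y across it to the rack, z up
- keeper (a point): where the bail's cross wire must finally lie: on top of the bar, 34 mm above the platform, against the outer (-y) face of the keeper, a 14 mm wide steel hook 12 mm high whose lip overhangs the seat by 2.5 mm, 8 mm above the bar. The axes are the bar's own
- lever (a joint): angle (rad) of the latch lever about a level pivot along the shaker's x axis: 0 = flat down, pointing to the shaker's +y (closed); 1.57 upright; swings over towards the clamp bar to a stop at 2.45. Friction (0.12 N m) holds it where it is left. With the bail hooked springs resist from about 1.2 to dead centre at 0.2, then pull it shut; a few newtons at the grip suffice
- lever_pivot (a point): axis of the lever's pivot, 36 mm above the platform, at (-120, -27) mm in the shaker's frame
- lever_grip (a point): centre of the red grip at the lever's end, 94 mm from the pivot; grip 18 mm wide (along the shaker's x), 38 mm long along the lever, 10 mm thick. It can be pinched by its sides from above and turns between the pads as the lever swings
- bail_bar (a point): middle of the cross wire of the bail, a 32 mm wide U of 4 mm wire, hinged on the lever 18 mm from the lever's pivot, 50 mm long, sprung lengthwise. It lies back on the lever until the lever passes upright (about 1.45), then falls forward; with the bar home and the lever thrown to its stop (2.3 or more) it lands on the bar 6 to 24 mm outside the keeper, and is drawn under the lip as the lever comes back
- rack_mid (a point): centre of the blue vial rack, 128 x 86 x 36 mm (45 mm over the vial caps), 0.2 to 0.45 kg, loose, half-way up its body; its long side lies along the shaker's x. It starts 6 to 16 mm short of the fence. Axes: x along the long side, z up
- amber_bottle: bystander: amber glass bottle, 70 mm across, 135 mm high; origin at the centre of its foot
- beaker: bystander: open glass beaker, 68 mm across, 85 mm high; origin at the centre of its foot
- wrench: bystander: flat steel wrench, 150 mm long, lying on the bench; origin under its middle, x along it
- fence: the back fence, an upright aluminium angle 150 mm long and 30 mm high on the platform, its place in its slots a little different each time; origin at the foot of the middle of the face that the rack comes up against, y pointing away from the rack, x along the face

How it is judged:
By the outcome, as a careful person would: the job done as asked, in the order asked, and still so for the second after the job is handed in, with the robot touching nothing.
It also fails if it takes over 69 s, if anything falls off the work surface, if the arm or the gripper's body presses on something with over 40 N, if the wrist force passes 120 N, or if a joint passes its speed limit or range.

## Working session

There is one attempt and no reset: what is moved stays moved. The work goes in short steps, Python scripts to look and compute and a tool call to move; the robot and the scene stay as the last step left them, time stands still between calls to the robot, and variables do not carry over. Pictures are saved under pics/ and viewed, and the job is handed in when it is done.

Besides the shell and the picture viewer there is one more tool, called by a JSON object that holds its "api" and its "payload", one argument or row to a line. step_arm: Moves the arm, as the interface text tells. Its arguments: {"type":"object","properties":{"targets":{"type":"array","items":{"type":"array","items":{"type":"array","items":{"type":"number"}}}},"grip_force":{"type":"number"}},"required":["targets"]}

```bash
mkdir -p pics; ls
python3 - <<'E'
from workcell import bot, eyes
import cv2, numpy as np
s=bot.observe(); print(s, bot.tcp_to_tips)
for n in("side","top"):
    im=eyes.grab_frame(n); cv2.imwrite(f"pics/{n}0.png",im[:,:,::-1]); 
    c=eyes.get_calibration(n); print(n,c)
E
```

```text
pics
{'clock': 0.0, 'qpos': array([ 1.24080066,  0.52202161, -0.03637165,  1.60000744,  0.02116325,
        1.02110634, -0.11280562]), 'qd': array([-3.34689762e-04, -1.55556739e-03,  1.58036271e-03,  1.02947646e-03,
        1.18474122e-03, -8.76252779e-04, -8.57998632e-05]), 'joint_efforts': array([-2.40041576e-03, -9.27094316e+01,  1.97833791e+00, -3.69928086e+01,
        1.78036827e-02,  8.06509954e-03,  6.22980383e-05]), 'position': array([ 0.16046892, -0.6037177 ,  0.25272068]), 'tool_rot': array([-1.54486956,  1.56963612,  1.8565223 ]), 'force': array([-0.52279748,  0.19081796, -0.30023488]), 'moment': array([-0.04557848, -0.01154654,  0.00580195]), 'grip_width': 0.08517288794890568} 0.022
side {'fx': 458.06521424391843, 'fy': 458.06521424391843, 'cx': 322.29898062061744, 'cy': 198.00915788629317, 'camera_from_world': array([[ 0.99399664, -0.10829413, -0.01559036, -0.5855935 ],
       [-0.0879599 , -0.70622035, -0.70250685,  0.23373325],
       [ 0.06506713,  0.69966078, -0.7115062 ,  0.7588858 ],
       [ 0.        ,  0.        ,  0.        ,  1.        ]])}
top {'fx': 434.13028547549976, 'fy': 434.13028547549976, 'cx': 318.13816632170494, 'cy': 194.5503676244534, 'camera_from_world': array([[ 0.02363244, -0.99965599, -0.01137586,  0.13061692],
       [-0.99315297, -0.02217347, -0.11469752,  0.5970296 ],
       [ 0.11440583,  0.01400855, -0.99333532,  0.78823656],
       [ 0.        ,  0.        ,  0.        ,  1.        ]])}
```

View pics/side0.png

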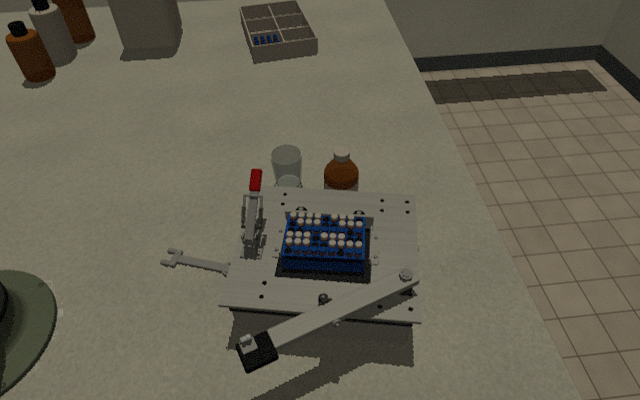

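View pics/top0.png

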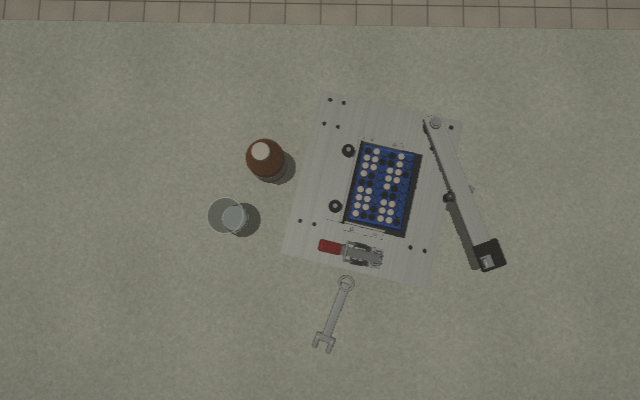

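Run:
```python
import cv2
a=cv2.imread("pics/top0.png"); b=cv2.imread("pics/side0.png")
f=lambda im: cv2.convertScaleAbs(im,alpha=1.5,beta=10)
cv2.imwrite("pics/topc.png",f(cv2.resize(a[85:295,270:520],None,fx=2.8,fy=2.8,interpolation=cv2.INTER_CUBIC)))
cv2.imwrite("pics/sidec.png",f(cv2.resize(b[140:380,210:440],None,fx=2.5,fy=2.5,interpolation=cv2.INTER_CUBIC)))
```

```text
(no output)
```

View pics/topc.png

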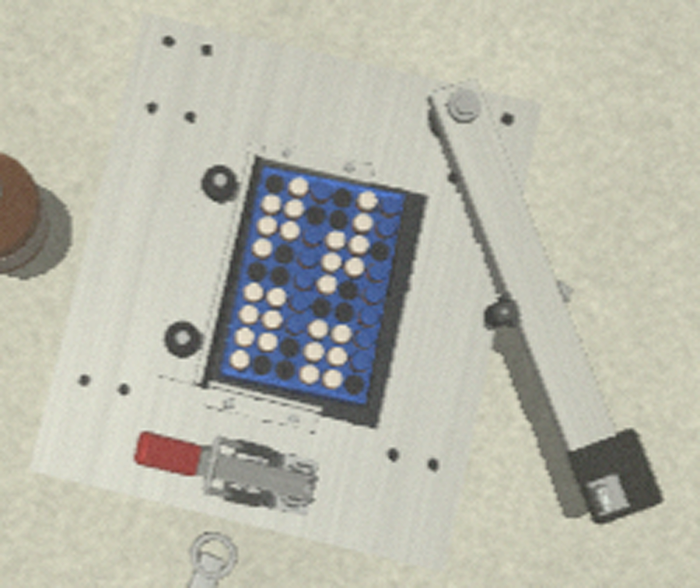

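View pics/sidec.png

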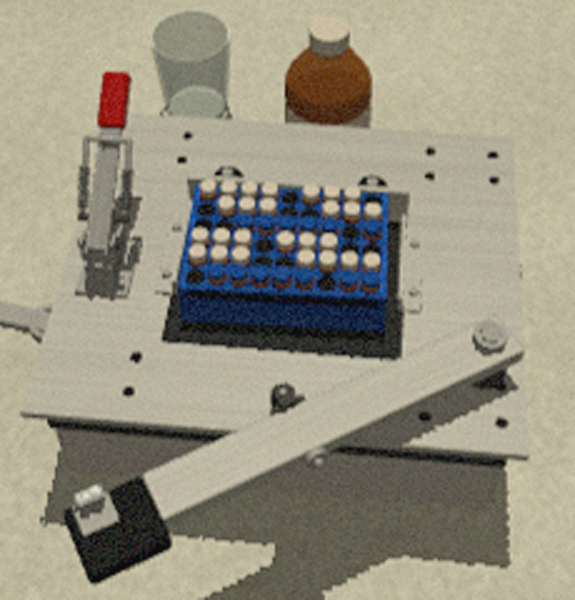

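```bash
cat > h.py <<'E'
import numpy as np, cv2
from workcell import bot, eyes
C={n:eyes.get_calibration(n) for n in("top","side")}
def ray(n,u,v):
    c=C[n];M=c["camera_from_world"];R=M[:3,:3];o=-R.T@M[:3,3]
    d=R.T@np.array([(u-c["cx"])/c["fx"],(v-c["cy"])/c["fy"],1]);return o,d/np.linalg.norm(d)
def onz(n,u,v,z):
    o,d=ray(n,u,v);return o+d*(z-o[2])/d[2]
def tri(ut,us):
    (o1,d1),(o2,d2)=ray("top",*ut),ray("side",*us)
    A=np.stack([d1,-d2],1);t,_,_,_=np.linalg.lstsq(A,o2-o1,rcond=None)
    a,b=o1+t[0]*d1,o2+t[1]*d2;return (a+b)/2,np.linalg.norm(a-b)
def proj(n,p):
    c=C[n];q=c["camera_from_world"]@np.r_[p,1];return np.array([c["fx"]*q[0]/q[2]+c["cx"],c["fy"]*q[1]/q[2]+c["cy"]])
def redmask(im):
    h=cv2.cvtColor(im,cv2.COLOR_RGB2HSV);return (((h[...,0]<6)|(h[...,0]>174))&(h[...,1]>170)&(h[...,2]>50)).astype(np.uint8)*255
def blob(m):
    n,l,s,c=cv2.connectedComponentsWithStats(m);i=1+np.argmax(s[1:,4]);return c[i],s[i]
def grab(n,name=None):
    im=eyes.grab_frame(n)
    if name: cv2.imwrite(f"pics/{name}.png",im[:,:,::-1])
    return im
def tc(x,y): return (270+x/2.8,85+y/2.8)
def sc(x,y): return (210+x/2.5,140+y/2.5)
E
python3 - <<'E'
from h import *
np.set_printoptions(precision=4,suppress=True)
T=cv2.imread("pics/top0.png")[:,:,::-1].copy();S=cv2.imread("pics/side0.png")[:,:,::-1].copy()
bt,st=blob(redmask(T));bs,ss=blob(redmask(S));print("grip",bt,st,bs,ss,tri(bt,bs))
print("pin",tri(tc(463,105),sc(490,334)))
print("keeper",tri(tc(607,493),sc(96,508)))
for nm,t in dict(A=(148,15),B=(540,97),C=(440,570),D=(32,470)).items(): print(nm,onz("top",*tc(*t),.1))
for nm,t in dict(C=(22,414),B=(527,457),A=(510,130)).items(): print("side",nm,onz("side",*sc(*t),.1))
E
```

```text
Traceback (most recent call last):
  File "h.py", line 18, in blob
    n,l,s,c=cv2.connectedComponentsWithStats(m);i=1+np.argmax(s[1:,4]);return c[i],s[i]
                                                    ~~~~~~~~~^^^^^^^^^
ValueError: attempt to get argmax of an empty sequence
```

```bash
sed -i 's/(h\[...,1\]>170)/(h[...,1]>140)/; s/h\[...,0\]<6/h[...,0]<8/' h.py
python3 - <<'E'
from h import *
np.set_printoptions(precision=4,suppress=True)
T=cv2.imread("pics/top0.png")[:,:,::-1].copy();S=cv2.imread("pics/side0.png")[:,:,::-1].copy()
print(cv2.cvtColor(T,cv2.COLOR_RGB2HSV)[246,328])
bt,st=blob(redmask(T));bs,ss=blob(redmask(S));print("grip",bt,st,bs,ss,tri(bt,bs))
print("pin",tri(tc(463,105),sc(490,334)))
print("keeper",tri(tc(607,493),sc(96,508)))
for nm,t in dict(A=(148,15),B=(540,97),C=(440,570),D=(32,470)).items(): print(nm,onz("top",*tc(*t),.1))
for nm,t in dict(C=(22,414),B=(527,457),A=(510,130)).items(): print("side",nm,onz("side",*sc(*t),.1))
E
```

```text
[  1 141  98]
grip [328.9948 246.7344] [318 240  23  15 192] [254.9264 179.5541] [249 169  13  22 231] (array([0.4962, 0.1237, 0.189 ]), np.float64(0.0011954778893936485))
pin (array([ 0.7087, -0.0517,  0.1383]), np.float64(0.000409463391940617))
keeper (array([ 0.4795, -0.1337,  0.1367]), np.float64(6.180160516855872e-05))
A [0.7749 0.1394 0.1   ]
B [ 0.7259 -0.1102  0.1   ]
C [ 0.4298 -0.0455  0.1   ]
D [0.484  0.2042 0.1   ]
side C [ 0.4304 -0.0488  0.1   ]
side B [ 0.7206 -0.1115  0.1   ]
side A [0.777  0.1504 0.1   ]
```

```bash
cat >> h.py <<'E'
from scipy.spatial.transform import Rotation as Ro
np.set_printoptions(precision=4,suppress=True)
YAW=-.212; ctr=np.array([.6028,.0475]); c_,s_=np.cos(YAW),np.sin(YAW)
RS=np.array([[c_,-s_],[s_,c_]])
def sh(x,y,z=None):  # shaker mm -> world m (z above bench mm)
    p=ctr+RS@np.array([x,y])/1000
    return p if z is None else np.r_[p,z/1000]
def toS(p): return np.r_[RS.T@(np.asarray(p)[:2]-ctr)*1000, np.asarray(p)[2:]*1000]
def Rt(): return Ro.from_euler("xyz",bot.observe()["tool_rot"]).as_matrix()
def Rdes(sgn=1):
    x=np.array([0,0,-1.]);y=sgn*np.array([c_,s_,0]);return np.stack([x,y,np.cross(x,y)],1)
def rel(p,R=None):
    s=bot.observe();r=Rt();d=r.T@(np.asarray(p)-s["position"])*100
    w=None if R is None else Ro.from_matrix(r.T@R).as_rotvec()
    return d,w
E
python3 - <<'E'
from h import *
print(Rt()); 
for s in(1,-1): print(rel([.4999,-.1955,.253],Rdes(s)))
print("grip S",toS([0.4962, 0.1237, 0.189]),"keeper",toS([.4795,-.1337,.1367]),"pin",toS([.7087,-.0517,.1383]))
T=cv2.imread("pics/top0.png")[:,:,::-1].copy();S=cv2.imread("pics/side0.png")[:,:,::-1].copy()
h=cv2.cvtColor(T,cv2.COLOR_RGB2HSV)
m=((abs(h[...,0].astype(int)-110)<15)&(h[...,1]>130)&(h[...,2]>40)).astype(np.uint8)*255
c,l=cv2.findContours(m[:, :],cv2.RETR_EXTERNAL,cv2.CHAIN_APPROX_NONE);k=max(c,key=cv2.contourArea)
b=cv2.boxPoints(cv2.minAreaRect(k));print("rack top corners S",[toS(onz("top",*q,.136)) for q in b])
E
```

```text
[[-0.0003  0.2569 -0.9664]
 [ 0.001  -0.9664 -0.2569]
 [-1.     -0.0011  0.0001]]
(array([  0.0054, -30.734 , -43.2929]), array([-1.0989, -0.0005,  0.001 ]))
(array([  0.0054, -30.734 , -43.2929]), array([2.0426, 0.0011, 0.0006]))
grip S [-120.2471   52.0637  189.    ] keeper [ -82.4123 -203.0875  136.7   ] pin [124.4023 -74.6961 138.3   ]
rack top corners S [array([-54.3606, -24.2853, 136.    ]), array([ -5.3492, -22.3433, 136.    ]), array([ -3.7496, -53.0334, 136.    ]), array([-52.7065, -54.7428, 136.    ])]
```

{"api": "step_arm", "payload": {
  "targets": [
    [[0, -3, -4.2, -0.1, 0, 0, 0], [0, -6, -8.5, -0.2, 0, 0, 0], [0, -9, -12.7, -0.3, 0, 0, 0], [0, -12, -17, -0.4, 0, 0, 0], [0, -15, -21.2, -0.5, 0, 0, 0], [0, -18, -25.4, -0.6, 0, 0, 0], [0, -21, -29.6, -0.7, 0, 0, 0], [0, -24, -33.8, -0.8, 0, 0, 0], [0, -27, -38, -0.95, 0, 0, 0], [0, -30.7, -43.3, -1.1, 0, 0, 0]]
  ],
  "grip_force": 30
}}

```text
clock: 1.1
position: [0.481, -0.2177, 0.2531]
tool_rot: [-2.457, 1.57, 2.051]
force: [1.3, -0.1, -0.7]
grip_width: 0.0002
```

Run:
```python
from h import *
print(bot.tcp_to_tips, bot.observe()["qpos"], rel([.4999,-.1955,.150],Rdes(1)))
for n in("side","top"): grab(n,n+"1")
a=cv2.imread("pics/side1.png");cv2.imwrite("pics/side1c.png",cv2.convertScaleAbs(cv2.resize(a[120:400,200:450],None,fx=2.1,fy=2.1,interpolation=cv2.INTER_CUBIC),alpha=1.5,beta=10))
```

```text
0.022 [ 0.6421  0.3944 -0.4303  1.8384  0.1973  0.9514 -0.0794] (array([10.3085,  1.404 , -2.5531]), array([ 0.007 , -0.0007,  0.0006]))
```

View pics/side1c.png

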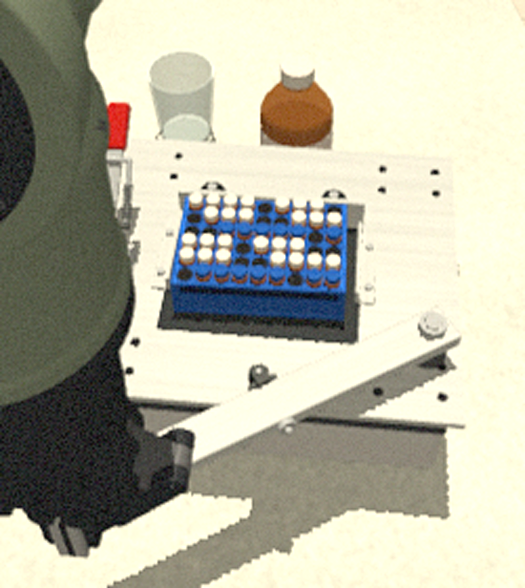

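{"api": "step_arm", "payload": {
  "targets": [
    [[0, 1.4, -2.5, 0, 0, 0, 0], [2, 1.4, -2.5, 0, 0, 0, 0], [5, 1.4, -2.5, 0, 0, 0, 0], [8, 1.4, -2.5, 0, 0, 0, 0], [10.3, 1.4, -2.5, 0, 0, 0, 0], [11.8, 1.4, -2.5, 0, 0, 0, 0], [11.8, 1.4, -2.5, 0, 0, 0, 0]]
  ]
}}

```text
clock: 1.9
position: [0.5014, -0.1912, 0.1333]
tool_rot: [-2.577, 1.566, 1.938]
force: [-0.3, 0.2, 0.6]
grip_width: -0.0002
```

```bash
cat >> h.py <<'E'
PIN=np.array([124.7,-74.8])
def path(th,off,r=245): 
    e=PIN+r*np.array([-np.cos(th),-np.sin(th)])+off*np.array([np.sin(th),-np.cos(th)])
    return e
E
python3 - <<'E'
from h import *
s=bot.observe();print(s["position"],toS(s["position"]),s["force"])
for th,off in [(.555,60),(.555,50),(.53,44),(.5,42),(.46,42),(.42,42),(.38,42),(.34,42),(.3,42),(.26,42),(.22,42),(.18,42),(.14,42),(.1,42),(.05,40),(0,40)]:
    p=np.r_[sh(*path(th,off)),.135]; print(th,p,rel(p,Rdes())[0].round(2),rel(p,Rdes())[1].round(3))
E
```

```text
[ 0.5014 -0.1912  0.1333] [ -48.8877 -254.64    133.2807] [-0.2803  0.2031  0.5559]
0.555 [ 0.4984 -0.1908  0.135 ] [-0.17 -0.3   0.02] [ 0.015 -0.004  0.003]
0.555 [ 0.4951 -0.1813  0.135 ] [-0.17 -0.82 -0.84] [ 0.015 -0.004  0.003]
0.53 [ 0.49   -0.1703  0.135 ] [-0.16 -1.53 -1.83] [ 0.015 -0.004  0.003]
0.5 [ 0.486  -0.1617  0.135 ] [-0.16 -2.09 -2.58] [ 0.015 -0.004  0.003]
0.46 [ 0.4818 -0.1527  0.135 ] [-0.15 -2.68 -3.38] [ 0.015 -0.004  0.003]
0.42 [ 0.4779 -0.1436  0.135 ] [-0.15 -3.24 -4.21] [ 0.015 -0.004  0.003]
0.38 [ 0.4744 -0.1342  0.135 ] [-0.14 -3.76 -5.05] [ 0.015 -0.004  0.003]
0.34 [ 0.4713 -0.1248  0.135 ] [-0.14 -4.25 -5.92] [ 0.015 -0.004  0.003]
0.3 [ 0.4686 -0.1152  0.135 ] [-0.13 -4.71 -6.8 ] [ 0.015 -0.004  0.003]
0.26 [ 0.4663 -0.1056  0.135 ] [-0.13 -5.13 -7.7 ] [ 0.015 -0.004  0.003]
0.22 [ 0.4643 -0.0958  0.135 ] [-0.12 -5.51 -8.62] [ 0.015 -0.004  0.003]
0.18 [ 0.4628 -0.086   0.135 ] [-0.12 -5.85 -9.55] [ 0.015 -0.004  0.003]
0.14 [ 0.4616 -0.0761  0.135 ] [ -0.11  -6.16 -10.5 ] [ 0.015 -0.004  0.003]
0.1 [ 0.4608 -0.0662  0.135 ] [ -0.11  -6.43 -11.45] [ 0.015 -0.004  0.003]
0.05 [ 0.4607 -0.0518  0.135 ] [ -0.1   -6.72 -12.86] [ 0.015 -0.004  0.003]
0 [ 0.461  -0.0394  0.135 ] [ -0.09  -6.94 -14.09] [ 0.015 -0.004  0.003]
```

{"api": "step_arm", "payload": {
  "targets": [
    [[-0.1, -0.5, -0.4, 0.015, -0.004, 0.003, 0], [-0.15, -0.9, -0.9, 0.015, -0.004, 0.003, 0], [-0.15, -1.2, -1.4, 0.015, -0.004, 0.003, 0], [-0.15, -1.55, -1.85, 0.015, -0.004, 0.003, 0], [-0.15, -1.85, -2.2, 0.015, -0.004, 0.003, 0], [-0.15, -2.1, -2.6, 0.015, -0.004, 0.003, 0], [-0.15, -2.4, -3.0, 0.015, -0.004, 0.003, 0], [-0.15, -2.7, -3.4, 0.015, -0.004, 0.003, 0], [-0.15, -2.95, -3.8, 0.015, -0.004, 0.003, 0], [-0.15, -3.25, -4.2, 0.015, -0.004, 0.003, 0]]
  ]
}}

```text
clock: 2.9
position: [0.4777, -0.1432, 0.135]
tool_rot: [2.38, 1.57, 0.597]
force: [2.0, -0.8, -0.5]
grip_width: -0.0001
```

Run:
```python
from h import *
a=grab("side","side2");s=bot.observe();print(s["position"],s["force"])
grab("top","top2")
a=cv2.imread("pics/side2.png")[120:400,200:450];b=cv2.imread("pics/top2.png")[90:370,270:520]
cv2.imwrite("pics/c2.png",cv2.convertScaleAbs(cv2.resize(np.hstack([a,b]),None,fx=1.6,fy=1.6,interpolation=cv2.INTER_CUBIC),alpha=1.5,beta=10))
```

```text
[ 0.4774 -0.1425  0.135 ] [0.9283 0.077  0.3322]
```

View pics/c2.png

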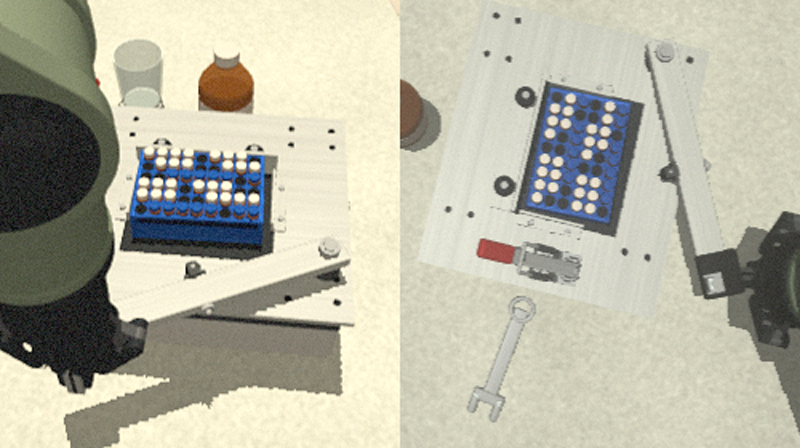

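Run:
```python
from h import *
for th in np.arange(.40,.02,-.03): print(round(th,2),rel(np.r_[sh(*path(th,42)),.135],Rdes())[0].round(2))
```

```text
0.4 [ 0.   -0.22 -0.36]
0.37 [ 0.   -0.61 -1.  ]
0.34 [ 0.   -0.99 -1.64]
0.31 [ 0.01 -1.34 -2.3 ]
0.28 [ 0.01 -1.68 -2.97]
0.25 [ 0.01 -1.99 -3.64]
0.22 [ 0.01 -2.28 -4.33]
0.19 [ 0.01 -2.56 -5.02]
0.16 [ 0.01 -2.81 -5.72]
0.13 [ 0.01 -3.04 -6.43]
0.1 [ 0.01 -3.25 -7.15]
0.07 [ 0.01 -3.43 -7.87]
0.04 [ 0.01 -3.6  -8.6 ]
```

{"api": "step_arm", "payload": {
  "targets": [
    [[0, -0.3, -0.5, 0, 0, 0, 0], [0, -0.6, -1.0, 0, 0, 0, 0], [0, -0.95, -1.6, 0, 0, 0, 0], [0, -1.3, -2.2, 0, 0, 0, 0], [0, -1.6, -2.8, 0, 0, 0, 0], [0, -1.9, -3.4, 0, 0, 0, 0], [0, -2.2, -4.0, 0, 0, 0, 0], [0, -2.4, -4.6, 0, 0, 0, 0], [0, -2.6, -5.1, 0, 0, 0, 0], [0, -2.75, -5.5, 0, 0, 0, 0]]
  ]
}}

```text
clock: 4.0
position: [0.4622, -0.0829, 0.1351]
tool_rot: [-2.955, 1.57, 1.546]
force: [0.7, -0.6, 0.4]
grip_width: -0.0
```

Run:
```python
from h import *
grab("top","top3");s=bot.observe();print(s["position"],toS(s["position"]),s["force"],RS.T@s["force"][:2])
b=cv2.imread("pics/top3.png")[90:370,270:520]
cv2.imwrite("pics/c3.png",cv2.convertScaleAbs(cv2.resize(b,None,fx=2.1,fy=2.1,interpolation=cv2.INTER_CUBIC),alpha=1.5,beta=10))
```

```text
[ 0.4621 -0.0823  0.1351] [-110.2177 -156.4941  135.085 ] [ 0.483   0.8978 -0.2066] [0.2833 0.9793]
```

View pics/c3.png

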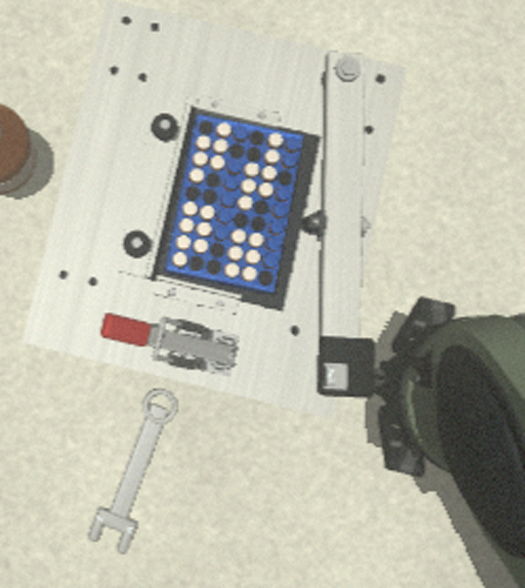

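{"api": "step_arm", "payload": {
  "targets": [
    [[0, -0.1, -0.35, 0, 0, 0, 0], [0, -0.2, -0.65, 0, 0, 0, 0], [0, -0.3, -0.95, 0, 0, 0, 0], [0, -0.38, -1.2, 0, 0, 0, 0], [0, -0.45, -1.45, 0, 0, 0, 0], [0, -0.5, -1.65, 0, 0, 0, 0], [0, -0.55, -1.85, 0, 0, 0, 0], [0, -0.6, -2.05, 0, 0, 0, 0]]
  ]
}}

```text
clock: 4.85
position: [0.4605, -0.0609, 0.1351]
tool_rot: [-2.952, 1.57, 1.549]
force: [-0.0, -1.2, -0.5]
grip_width: 0.0002
```

Run:
```python
from h import *
grab("top","top4");s=bot.observe();print(s["position"],toS(s["position"]),s["force"],RS.T@s["force"][:2])
b=cv2.imread("pics/top4.png")[90:370,270:520]
cv2.imwrite("pics/c4.png",cv2.convertScaleAbs(cv2.resize(b,None,fx=2.1,fy=2.1,interpolation=cv2.INTER_CUBIC),alpha=1.5,beta=10))
```

```text
[ 0.4606 -0.0606  0.1351] [-116.3193 -135.5696  135.1069] [ 0.4643 -0.2271  0.271 ] [ 0.5017 -0.1243]
```

View pics/c4.png

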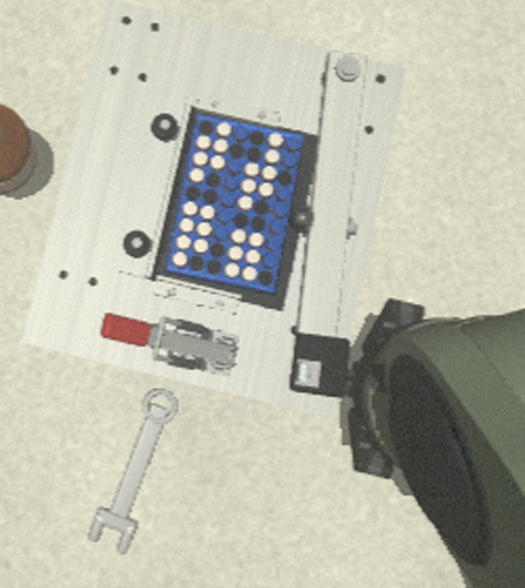

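Bumper (302,218) is just about to meet the rack; TCP 20 mm short of the nominal end. Slower now.

{"api": "step_arm", "payload": {
  "targets": [
    [[0, 0, -0.15, 0, 0, 0, 0], [0, 0, -0.3, 0, 0, 0, 0], [0, -0.05, -0.45, 0, 0, 0, 0], [0, -0.05, -0.6, 0, 0, 0, 0], [0, -0.05, -0.75, 0, 0, 0, 0]]
  ]
}}

```text
clock: 5.4
position: [0.4615, -0.0531, 0.1351]
tool_rot: [-2.527, 1.57, 1.975]
force: [-1.7, -1.1, 0.6]
grip_width: -0.0003
```

{"api": "step_arm", "payload": {
  "targets": [
    [[0, 0, -0.1, 0, 0, 0, 0], [0, 0, -0.2, 0, 0, 0, 0], [0, 0, -0.3, 0, 0, 0, 0], [0, 0, -0.4, 0, 0, 0, 0]]
  ]
}}

```text
clock: 5.8
position: [0.4623, -0.0491, 0.135]
tool_rot: [-2.387, 1.57, 2.115]
force: [-0.2, -1.6, -0.2]
grip_width: 0.0
```

Run:
```python
from h import *
grab("top","top5");s=bot.observe();print(s["position"],toS(s["position"]),s["force"],RS.T@s["force"][:2])
b=cv2.imread("pics/top5.png")[90:370,270:520]
cv2.imwrite("pics/c5.png",cv2.convertScaleAbs(cv2.resize(b,None,fx=2.1,fy=2.1,interpolation=cv2.INTER_CUBIC),alpha=1.5,beta=10))
```

```text
[ 0.4624 -0.0489  0.1351] [-117.0036 -123.812   135.0803] [-0.7357 -1.7749  0.5594] [-0.3458 -1.89  ]
```

View pics/c5.png

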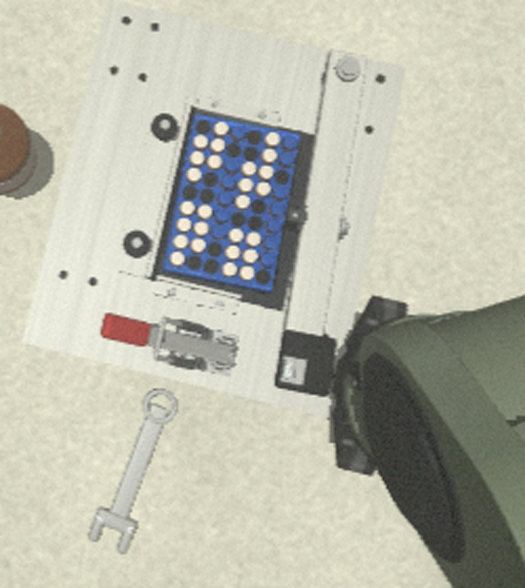

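{"api": "step_arm", "payload": {
  "targets": [
    [[0, 0, -0.1, 0, 0, 0, 0], [0, 0, -0.2, 0, 0, 0, 0], [0, 0, -0.3, 0, 0, 0, 0]]
  ]
}}

```text
clock: 6.15
position: [0.463, -0.0459, 0.1351]
tool_rot: [-2.509, 1.57, 1.992]
force: [-1.4, -1.6, 0.2]
grip_width: -0.0001
```

{"api": "step_arm", "payload": {
  "targets": [
    [[0, 0, -0.1, 0, 0, 0, 0], [0, 0, -0.2, 0, 0, 0, 0], [0, 0, -0.3, 0, 0, 0, 0]]
  ]
}}

```text
clock: 6.45
position: [0.4636, -0.0429, 0.1351]
tool_rot: [-2.445, 1.57, 2.057]
force: [-1.4, -1.9, 0.1]
grip_width: -0.0002
```

{"api": "step_arm", "payload": {
  "targets": [
    [[0, 0, -0.1, 0, 0, 0, 0], [0, 0, -0.2, 0, 0, 0, 0]]
  ]
}}

```text
clock: 6.65
position: [0.464, -0.0409, 0.1351]
tool_rot: [-2.426, 1.57, 2.076]
force: [-2.0, -2.2, 0.5]
grip_width: 0.0
```

{"api": "step_arm", "payload": {
  "targets": [
    [[0, 0, -0.1, 0, 0, 0, 0], [0, 0, -0.2, 0, 0, 0, 0]]
  ]
}}

```text
clock: 6.85
position: [0.4644, -0.0389, 0.135]
tool_rot: [-2.31, 1.57, 2.192]
force: [-2.4, -2.3, 0.3]
grip_width: -0.0
```

Run:
```python
from h import *
grab("top","top6");s=bot.observe();print(s["position"],toS(s["position"]),s["force"],RS.T@s["force"][:2])
b=cv2.imread("pics/top6.png")[90:370,270:520]
cv2.imwrite("pics/c6.png",cv2.convertScaleAbs(cv2.resize(b,None,fx=2.1,fy=2.1,interpolation=cv2.INTER_CUBIC),alpha=1.5,beta=10))
```

```text
[ 0.4645 -0.0387  0.135 ] [-117.1096 -113.3517  135.0458] [-2.8088 -1.9396  0.3688] [-2.3378 -2.4872]
```

View pics/c6.png

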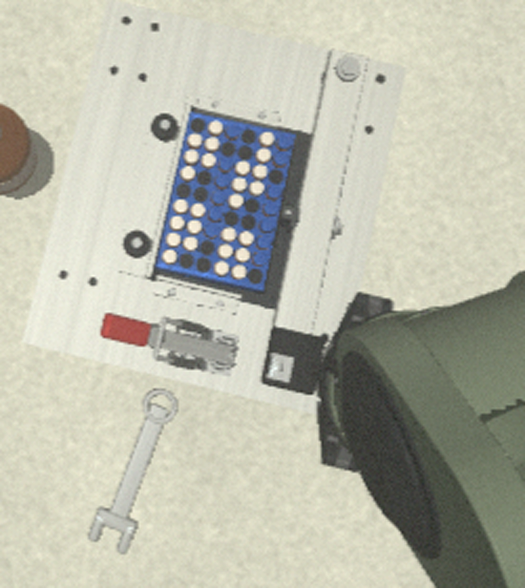

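{"api": "step_arm", "payload": {
  "targets": [
    [[0, 0, -0.1, 0, 0, 0, 0], [0, 0, -0.2, 0, 0, 0, 0]]
  ]
}}

```text
clock: 7.1
position: [0.4648, -0.0367, 0.135]
tool_rot: [-2.173, 1.57, 2.329]
force: [-2.4, -5.7, 1.9]
grip_width: 0.0001
```

{"api": "step_arm", "payload": {
  "targets": [
    [[0, 0, -0.1, 0, 0, 0, 0]]
  ]
}}

```text
clock: 7.2
position: [0.4648, -0.0364, 0.135]
tool_rot: [-1.224, 1.57, -3.006]
force: [-2.0, -10.4, 3.0]
grip_width: 0.0
```

{"api": "step_arm", "payload": {
  "targets": [
    [[0, 0, -0.1, 0, 0, 0, 0]]
  ]
}}

```text
clock: 7.3
position: [0.4648, -0.0363, 0.135]
tool_rot: [-0.664, 1.569, -2.446]
force: [-2.6, -10.9, 2.9]
grip_width: -0.0001
```

{"api": "step_arm", "payload": {
  "targets": [
    [[0, 0, -0.1, 0, 0, 0, 0]]
  ]
}}

```text
clock: 7.4
position: [0.4648, -0.0363, 0.135]
tool_rot: [-0.492, 1.567, -2.275]
force: [-3.3, -9.6, 2.2]
grip_width: 0.0005
```

Run:
```python
from h import *
grab("top","top7");s=bot.observe();print(s["position"],toS(s["position"]),s["force"],RS.T@s["force"][:2], rel([0.4648,-.0363,.135],Rdes()))
b=cv2.imread("pics/top7.png")[90:370,270:520]
cv2.imwrite("pics/c7.png",cv2.convertScaleAbs(cv2.resize(b,None,fx=2.1,fy=2.1,interpolation=cv2.INTER_CUBIC),alpha=1.5,beta=10))
```

```text
[ 0.4648 -0.0363  0.135 ] [-117.2524 -110.9663  135.0446] [-3.5317 -9.0394  2.3287] [-1.5506 -9.5802] (array([ 0.0045, -0.0025, -0.0005]), array([-0.0009,  0.0032,  0.0017]))
```

View pics/c7.png

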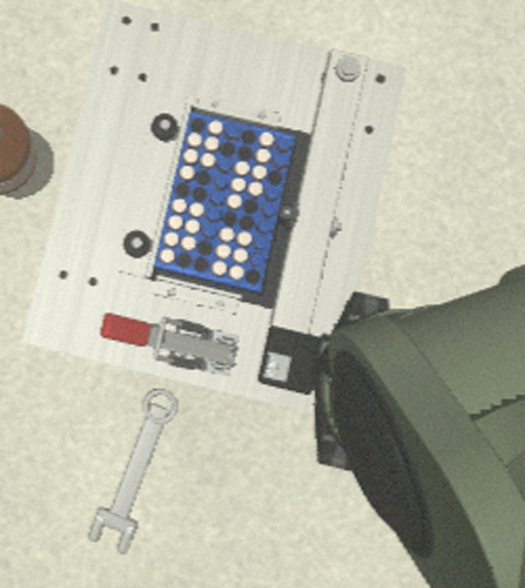

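{"api": "step_arm", "payload": {
  "targets": [
    [[0, 0, 0.5, 0, 0, 0, 0], [0, 0, 1.5, 0, 0, 0, 0], [0, 0, 3, 0, 0, 0, 0], [-3, 0, 3, 0, 0, 0, 0], [-8, 0, 3, 0, 0, 0, 0.5], [-12.5, 0, 3, 0, 0, 0, 0.5], [-12.5, 0, 3, 0, 0, 0, 0.5]]
  ],
  "grip_force": 20
}}

```text
clock: 8.15
position: [0.4609, -0.0657, 0.2652]
tool_rot: [1.206, 1.564, -0.578]
force: [0.3, 0.6, -0.5]
grip_width: 0.0419
```

Run:
```python
from h import *
grab("top","top8");grab("side","side8");s=bot.observe();print(s["position"],s["grip_width"],s["force"])
for p in([.4962,.1237,.27],[.4962,.1237,.194]): print(rel(p,Rdes()))
a=cv2.imread("pics/side8.png")[120:400,200:450];b=cv2.imread("pics/top8.png")[90:370,270:520]
cv2.imwrite("pics/c8.png",cv2.convertScaleAbs(cv2.resize(np.hstack([a,b]),None,fx=1.6,fy=1.6,interpolation=cv2.INTER_CUBIC),alpha=1.5,beta=10))
```

```text
[ 0.4591 -0.0659  0.2609] 0.042678519008849114 [-0.4704 -0.4697 -0.5491]
(array([ -0.9717,  -0.3893, -19.3134]), array([-0.0016,  0.0033, -0.0007]))
(array([  6.6282,  -0.3944, -19.3381]), array([-0.0016,  0.0033, -0.0007]))
```

View pics/c8.png

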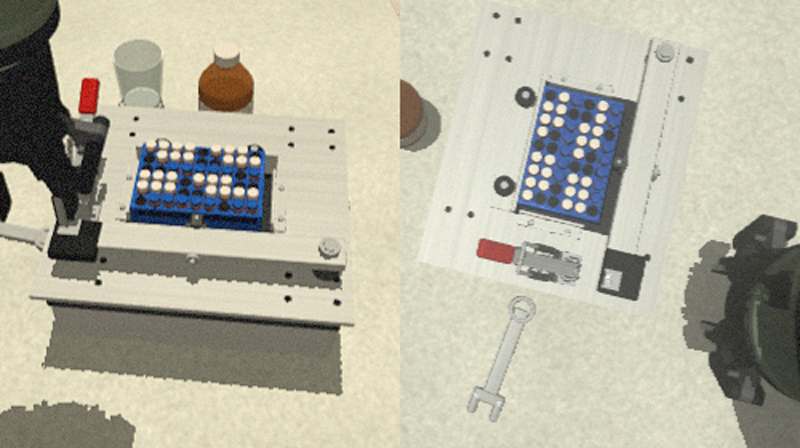

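{"api": "step_arm", "payload": {
  "targets": [
    [[-1, -0.1, -4, 0, 0, 0, 0.5], [-1, -0.2, -8, 0, 0, 0, 0.5], [-1, -0.3, -12, 0, 0, 0, 0.5], [-1, -0.4, -16, 0, 0, 0, 0.5], [-1, -0.4, -19.3, 0, 0, 0, 0.5], [-1, -0.4, -19.3, 0, 0, 0, 0.5], [-1, -0.4, -19.3, 0, 0, 0, 0.5], [-1, -0.4, -19.3, 0, 0, 0, 0.5]]
  ]
}}

```text
clock: 9.05
position: [0.4958, 0.1225, 0.2694]
tool_rot: [-0.132, 1.567, -1.918]
force: [-0.1, -0.6, 0.0]
grip_width: 0.0429
```

Run:
```python
from h import *
grab("top","top9");grab("side","side9");s=bot.observe();print(s["position"],s["grip_width"],s["force"],s["qpos"])
for p in([.4962,.1237,.27],[.4962,.1237,.193]): print(rel(p,Rdes()))
a=cv2.imread("pics/side9.png")[120:400,200:450];b=cv2.imread("pics/top9.png")[90:370,270:520]
cv2.imwrite("pics/c9.png",cv2.convertScaleAbs(cv2.resize(np.hstack([a,b]),None,fx=1.6,fy=1.6,interpolation=cv2.INTER_CUBIC),alpha=1.5,beta=10))
```

```text
[0.496  0.1225 0.2699] 0.04258154399739272 [-0.7466 -0.8465  0.3337] [ 0.059   0.3611 -0.5369  1.8561  0.2223  0.9855 -0.7888]
(array([-0.0104, -0.0029, -0.1264]), array([-0.0031,  0.0038, -0.0002]))
(array([ 7.6895, -0.0043, -0.156 ]), array([-0.0031,  0.0038, -0.0002]))
```

View pics/c9.png

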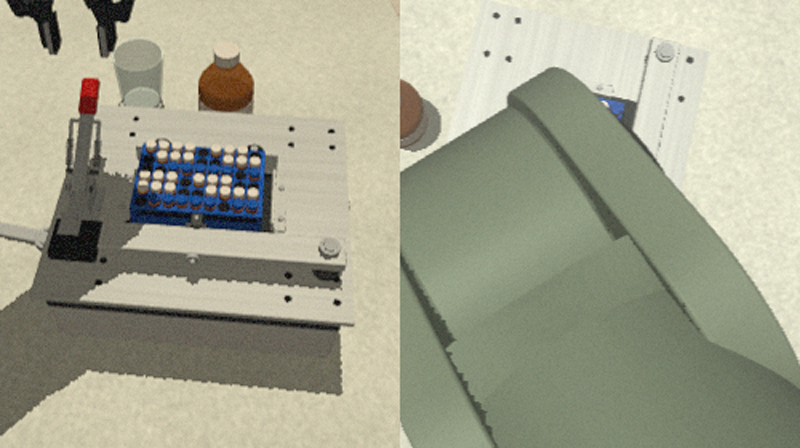

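{"api": "step_arm", "payload": {
  "targets": [
    [[2, 0, -0.15, 0, 0, 0, 0.5], [4, 0, -0.15, 0, 0, 0, 0.5], [6, 0, -0.15, 0, 0, 0, 0.5], [7.2, 0, -0.15, 0, 0, 0, 0.5], [7.7, 0, -0.15, 0, 0, 0, 0.5], [7.7, 0, -0.15, 0, 0, 0, 0.5]]
  ]
}}

```text
clock: 9.75
position: [0.4962, 0.1234, 0.1928]
tool_rot: [-0.044, 1.567, -1.83]
force: [0.1, -0.2, 0.4]
grip_width: 0.0427
```

Run:
```python
from h import *
grab("side","side10");s=bot.observe();print(s["position"],s["grip_width"],s["force"])
a=cv2.imread("pics/side10.png")[120:320,180:380]
cv2.imwrite("pics/c10.png",cv2.convertScaleAbs(cv2.resize(a,None,fx=2.8,fy=2.8,interpolation=cv2.INTER_CUBIC),alpha=1.5,beta=10))
```

```text
[0.4964 0.1236 0.1933] 0.04265555220051515 [ 0.5776 -1.1465  0.1923]
```

View pics/c10.png

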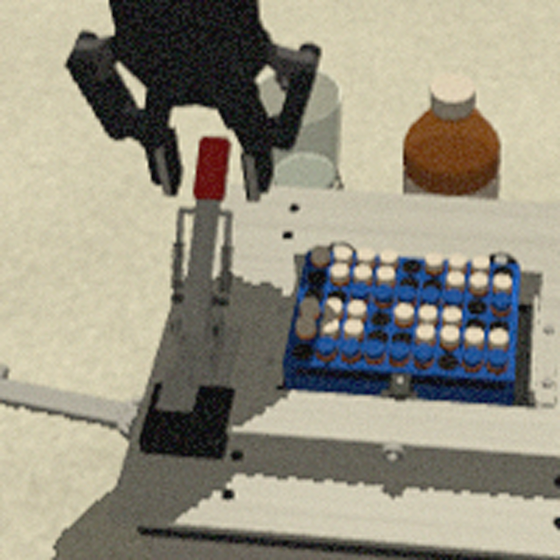

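{"api": "step_arm", "payload": {
  "targets": [
    [[0, 0, 0, 0, 0, 0, 0.1], [0, 0, 0, 0, 0, 0, 0.1], [0, 0, 0, 0, 0, 0, 0.1], [0, 0, 0, 0, 0, 0, 0.1], [0, 0, 0, 0, 0, 0, 0.1]]
  ],
  "grip_force": 20
}}

```text
clock: 10.3
position: [0.4964, 0.124, 0.1937]
tool_rot: [0.208, 1.568, -1.577]
force: [-3.5, 3.3, 4.9]
grip_width: 0.0176
```

Run:
```python
from h import *
grab("side","side11");s=bot.observe();print(s["position"],s["grip_width"],s["force"],s["qpos"])
a=cv2.imread("pics/side11.png")[120:320,180:380]
cv2.imwrite("pics/c11.png",cv2.convertScaleAbs(cv2.resize(a,None,fx=2.8,fy=2.8,interpolation=cv2.INTER_CUBIC),alpha=1.5,beta=10))
piv=toS(np.r_[sh(-120,-27),.136]); g=toS(s["position"]);print("grasp rel pivot",g-piv, )
dy,dz=g[1]-piv[1],g[2]-3-136
r0=np.hypot(dy,dz);a0=np.arctan2(dz,dy);print(r0,a0)
for da in np.arange(0,2.0,.1):
    a=a0+da; print(round(a,2), "x",round((-r0*np.sin(a)+dz)/10,2),"z",round((-r0*np.cos(a)+dy)/10,2))
print(rel(s["position"],Rdes()))
```

```text
[0.4964 0.124  0.1937] 0.017531648576353868 [-4.2486  3.4519  5.4515] [ 0.0202  0.4604 -0.5029  1.935   0.301   0.821  -0.8613]
grasp rel pivot [-0.1184 79.4276 57.6819]
96.4305834036287 0.6029315684789607
0.6 x -0.0 z -0.0
0.7 x -0.77 z 0.59
0.8 x -1.47 z 1.24
0.9 x -2.1 z 1.97
1.0 x -2.66 z 2.76
1.1 x -3.14 z 3.59
1.2 x -3.53 z 4.47
1.3 x -3.83 z 5.39
1.4 x -4.04 z 6.33
1.5 x -4.15 z 7.29
1.6 x -4.17 z 8.25
1.7 x -4.09 z 9.21
1.8 x -3.92 z 10.16
1.9 x -3.65 z 11.09
2.0 x -3.29 z 11.98
2.1 x -2.84 z 12.84
2.2 x -2.31 z 13.64
2.3 x -1.7 z 14.39
2.4 x -1.02 z 15.07
2.5 x -0.28 z 15.69
(array([0., 0., 0.]), array([-0.0029,  0.0032, -0.0007]))
```

View pics/c11.png

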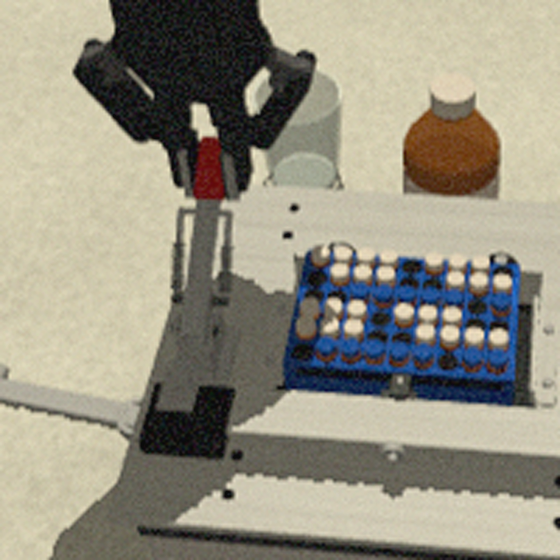

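{"api": "step_arm", "payload": {
  "targets": [
    [[-0.8, 0, 0.6, 0, 0, 0, 0.1], [-1.5, 0, 1.25, 0, 0, 0, 0.1], [-2.1, 0, 1.95, 0, 0, 0, 0.1], [-2.65, 0, 2.75, 0, 0, 0, 0.1], [-3.15, 0, 3.6, 0, 0, 0, 0.1], [-3.55, 0, 4.5, 0, 0, 0, 0.1], [-3.85, 0, 5.4, 0, 0, 0, 0.1], [-4.05, 0, 6.35, 0, 0, 0, 0.1], [-4.15, 0, 7.3, 0, 0, 0, 0.1]]
  ]
}}

```text
clock: 11.25
position: [0.4807, 0.0523, 0.2358]
tool_rot: [0.349, 1.568, -1.437]
force: [-1.5, 4.1, -2.3]
grip_width: 0.0171
```

```bash
cat >> h.py <<'E'
def lev(s,r0=None):
    g=toS(s["position"]);dy,dz=g[1]+27,g[2]-3-136
    return np.hypot(dy,dz),np.arctan2(dz,dy)
def arc(r,lst):
    s=bot.observe();g=toS(s["position"]);dy,dz=g[1]+27,g[2]-3-136
    for a in lst: print(round(a,2),"x",round((-r*np.sin(a)+dz)/10,2),"z",round((-r*np.cos(a)+dy)/10,2),"y",round((-120-g[0])/10,2))
E
python3 - <<'E'
from h import *
grab("side","side12");s=bot.observe();print(s["position"],s["grip_width"],s["force"],lev(s))
a=cv2.imread("pics/side12.png")[120:320,180:380]
cv2.imwrite("pics/c12.png",cv2.convertScaleAbs(cv2.resize(a,None,fx=2.8,fy=2.8,interpolation=cv2.INTER_CUBIC),alpha=1.5,beta=10))
arc(96.4,np.arange(1.6,2.5,.1));print(rel(s["position"],Rdes())[1])
E
```

```text
[0.4805 0.0508 0.2358] 0.01765415665517058 [-5.3656  0.5675  8.6838] (np.float64(96.87040695889755), np.float64(1.5247831793066058))
1.6 x 0.04 z 0.73 y 0.03
1.7 x 0.12 z 1.69 y 0.03
1.8 x 0.29 z 2.64 y 0.03
1.9 x 0.55 z 3.56 y 0.03
2.0 x 0.91 z 4.46 y 0.03
2.1 x 1.36 z 5.31 y 0.03
2.2 x 1.88 z 6.12 y 0.03
2.3 x 2.49 z 6.87 y 0.03
2.4 x 3.17 z 7.55 y 0.03
[-0.0042  0.0037 -0.0008]
```

View pics/c12.png

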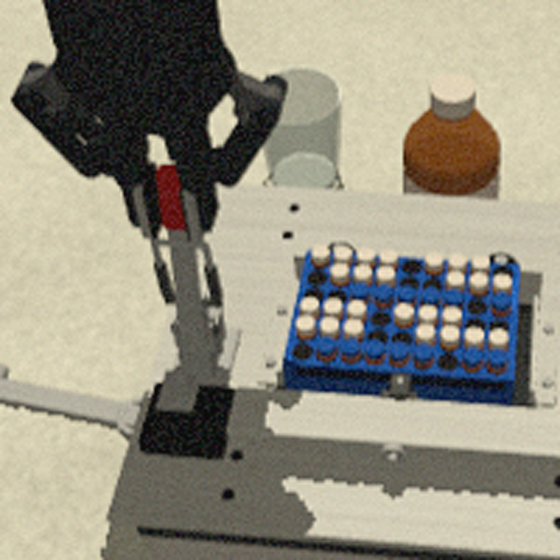

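{"api": "step_arm", "payload": {
  "targets": [
    [[-0.05, 0, 0.8, 0, 0, 0, 0.1], [0.05, 0, 1.7, 0, 0, 0, 0.1], [0.2, 0, 2.65, 0, 0, 0, 0.1], [0.45, 0, 3.6, 0, 0, 0, 0.1], [0.8, 0, 4.5, 0, 0, 0, 0.1], [1.25, 0, 5.35, 0, 0, 0, 0.1], [1.8, 0, 6.15, 0, 0, 0, 0.1], [2.4, 0, 6.85, 0, 0, 0, 0.1]]
  ]
}}

```text
clock: 12.1
position: [0.4655, -0.0177, 0.212]
tool_rot: [0.197, 1.566, -1.591]
force: [-4.8, -2.8, 9.8]
grip_width: 0.0173
```

Run:
```python
from h import *
grab("side","side13");grab("top","top13");s=bot.observe();print(s["position"],s["grip_width"],s["force"],lev(s))
a=cv2.imread("pics/side13.png")[120:320,180:380]
cv2.imwrite("pics/c13.png",cv2.convertScaleAbs(cv2.resize(a,None,fx=2.8,fy=2.8,interpolation=cv2.INTER_CUBIC),alpha=1.5,beta=10))
arc(96.9,np.arange(2.3,2.5,.05));print(rel(s["position"],Rdes())[1])
```

```text
[ 0.4654 -0.0182  0.2115] 0.017538729919449575 [-3.656  -4.6407  7.1487] (np.float64(98.14303999149664), np.float64(2.3103415227339172))
2.3 x 0.02 z -0.16 y 0.05
2.35 x 0.36 z 0.19 y 0.05
2.4 x 0.71 z 0.53 y 0.05
2.45 x 1.07 z 0.85 y 0.05
2.5 x 1.45 z 1.15 y 0.05
[-0.006   0.0053 -0.0003]
```

View pics/c13.png

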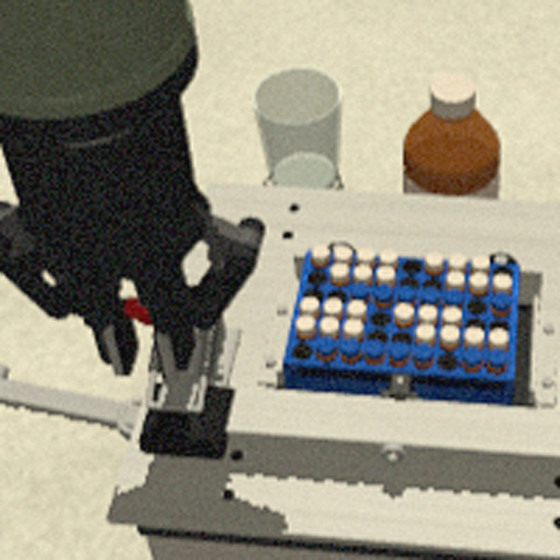

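{"api": "step_arm", "payload": {
  "targets": [
    [[0.35, 0, 0.3, 0, 0, 0, 0.1], [0.6, 0, 0.55, 0, 0, 0, 0.1], [0.8, 0, 0.75, 0, 0, 0, 0.1], [0.8, 0, 0.75, 0, 0, 0, 0.1], [0.8, 0, 0.75, 0, 0, 0, 0.1]]
  ]
}}

```text
clock: 12.7
position: [0.4637, -0.0261, 0.2036]
tool_rot: [0.043, 1.565, -1.746]
force: [-4.1, -3.8, 5.1]
grip_width: 0.0174
```

Run:
```python
from h import *
grab("side","side14");grab("top","top14");s=bot.observe();print(s["position"],s["grip_width"],s["force"],lev(s))
a=cv2.imread("pics/side14.png")[180:320,180:320];b=cv2.imread("pics/top14.png")[180:320,300:440]
cv2.imwrite("pics/c14.png",cv2.convertScaleAbs(cv2.resize(np.hstack([a,b]),None,fx=2.8,fy=2.8,interpolation=cv2.INTER_CUBIC),alpha=1.8,beta=20))
```

```text
[ 0.4637 -0.026   0.2037] 0.01722146434824513 [-3.9435 -4.8518  4.3581] (np.float64(98.4041023690578), np.float64(2.4244779296907177))
```

View pics/c14.png

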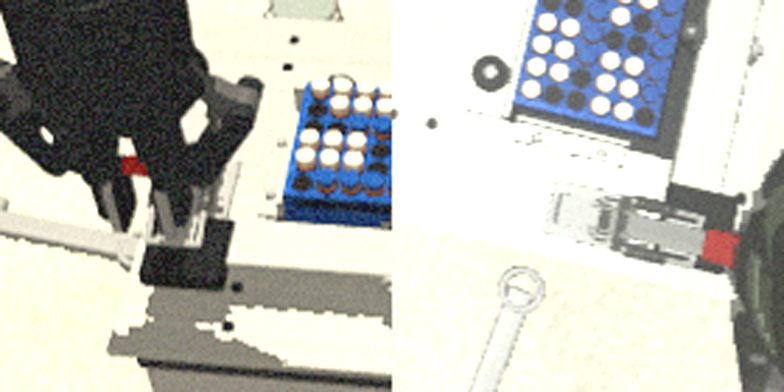

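Run:
```python
import cv2,numpy as np
a=cv2.imread("pics/side14.png")[220:300,210:290];b=cv2.imread("pics/top14.png")[235:285,350:430]
f=lambda x,k:cv2.resize(x,None,fx=k,fy=k,interpolation=cv2.INTER_CUBIC)
cv2.imwrite("pics/c14b.png",cv2.convertScaleAbs(np.vstack([f(b,7),]),alpha=1.3,beta=0))
cv2.imwrite("pics/c14a.png",cv2.convertScaleAbs(f(a,7),alpha=1.6,beta=20))
```

```text
(no output)
```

View pics/c14b.png

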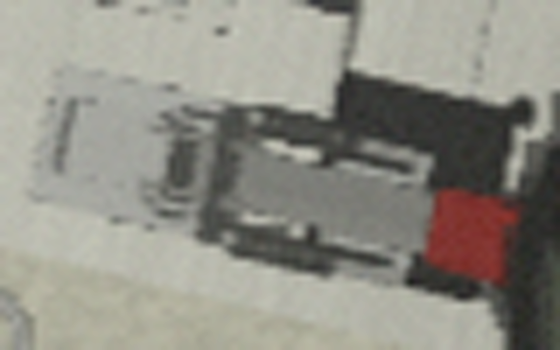

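View pics/c14a.png

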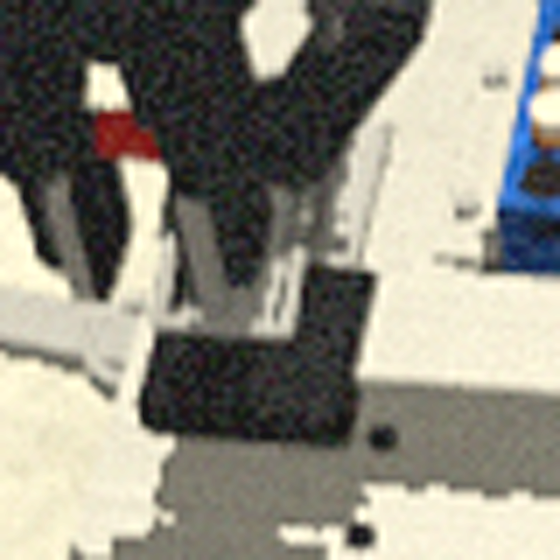

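Run:
```python
from h import *
for p in((412.1,257.1),(408.3,273.6)): print(toS(onz("top",*p,.134)))
# keeper in top8/top9-like frame: top of hook z .144
b=cv2.imread("pics/top8.png")[245:290,380:440]
cv2.imwrite("pics/c8k.png",cv2.convertScaleAbs(cv2.resize(b,None,fx=9,fy=9,interpolation=cv2.INTER_CUBIC),alpha=1.3))
print([proj("top",sh(-120,y,z)) for y,z in((-75,132),(-75,144),(-85,134))])
```

```text
[-104.4072  -84.5739  134.    ]
[-131.8846  -84.1419  134.    ]
[array([404.1198, 265.0358]), array([405.5014, 265.383 ]), array([410.3507, 266.5438])]
```

View pics/c8k.png

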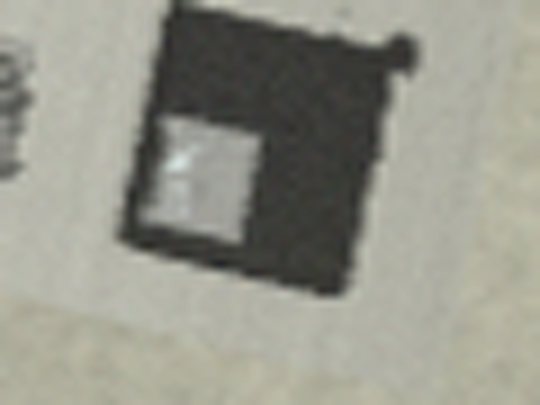

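```bash
cat >> h.py <<'E'
def lev(s,cy=-28.4,cz=134.7):
    g=toS(s["position"]);dy,dz=g[1]-cy,g[2]-3-cz
    return np.hypot(dy,dz),np.arctan2(dz,dy)
def arc(r,lst,cy=-28.4,cz=134.7):
    s=bot.observe();g=toS(s["position"]);dy,dz=g[1]-cy,g[2]-3-cz
    for a in lst: print(round(a,2),"x",round((-r*np.sin(a)+dz)/10,2),"z",round((-r*np.cos(a)+dy)/10,2),"y",round((-120-g[0])/10,2))
E
python3 - <<'E'
from h import *
s=bot.observe();print(lev(s));arc(98.3,np.arange(2.35,1.0,-.1))
for p in((228,216),(265,160)): print(toS(onz("top",*p,.09)))
E
```

```text
(np.float64(98.22166868137518), np.float64(2.4051335932846136))
2.35 x -0.4 z -0.37 y 0.05
2.25 x -1.05 z -1.1 y 0.05
2.15 x -1.63 z -1.9 y 0.05
2.05 x -2.13 z -2.74 y 0.05
1.95 x -2.53 z -3.64 y 0.05
1.85 x -2.85 z -4.57 y 0.05
1.75 x -3.08 z -5.52 y 0.05
1.65 x -3.2 z -6.5 y 0.05
1.55 x -3.23 z -7.48 y 0.05
1.45 x -3.16 z -8.46 y 0.05
1.35 x -2.99 z -9.43 y 0.05
1.25 x -2.73 z -10.38 y 0.05
1.15 x -2.38 z -11.29 y 0.05
1.05 x -1.93 z -12.17 y 0.05
[-109.0458  236.3901   90.    ]
[  3.2927 197.6158  90.    ]
```

{"api": "step_arm", "payload": {
  "targets": [
    [[-0.4, 0, -0.35, 0, 0, 0, 0.1], [-1.05, 0, -1.1, 0, 0, 0, 0.1], [-1.65, 0, -1.9, 0, 0, 0, 0.1], [-2.15, 0, -2.75, 0, 0, 0, 0.1], [-2.55, 0, -3.65, 0, 0, 0, 0.1], [-2.85, 0, -4.55, 0, 0, 0, 0.1], [-3.1, 0, -5.5, 0, 0, 0, 0.1], [-3.2, 0, -6.5, 0, 0, 0, 0.1], [-3.25, 0, -7.5, 0, 0, 0, 0.1]]
  ]
}}

```text
clock: 13.7
position: [0.4797, 0.0476, 0.236]
tool_rot: [-0.02, 1.564, -1.809]
force: [-4.8, -4.8, -1.8]
grip_width: 0.0174
```

Run:
```python
from h import *
grab("side","side15");grab("top","top15");s=bot.observe();print(s["position"],s["grip_width"],s["force"],lev(s))
a=cv2.imread("pics/side15.png")[200:300,200:300];b=cv2.imread("pics/top15.png")[210:310,340:440]
cv2.imwrite("pics/c15.png",cv2.convertScaleAbs(cv2.resize(np.hstack([a,b]),None,fx=4,fy=4,interpolation=cv2.INTER_CUBIC),alpha=1.4,beta=10))
arc(98.3,np.arange(1.5,.0,-.1))
```

```text
[0.48   0.0486 0.236 ] 0.01758934837850708 [-6.0448  1.0292  4.9466] (np.float64(98.3585403501097), np.float64(1.5335275930211998))
1.5 x 0.02 z -0.33 y 0.03
1.4 x 0.14 z -1.3 y 0.03
1.3 x 0.36 z -2.26 y 0.03
1.2 x 0.67 z -3.2 y 0.03
1.1 x 1.07 z -4.09 y 0.03
1.0 x 1.56 z -4.94 y 0.03
0.9 x 2.13 z -5.74 y 0.03
0.8 x 2.78 z -6.48 y 0.03
0.7 x 3.5 z -7.15 y 0.03
0.6 x 4.28 z -7.75 y 0.03
0.5 x 5.12 z -8.26 y 0.03
0.4 x 6.0 z -8.69 y 0.03
0.3 x 6.92 z -9.02 y 0.03
0.2 x 7.88 z -9.27 y 0.03
0.1 x 8.85 z -9.41 y 0.03
```

View pics/c15.png

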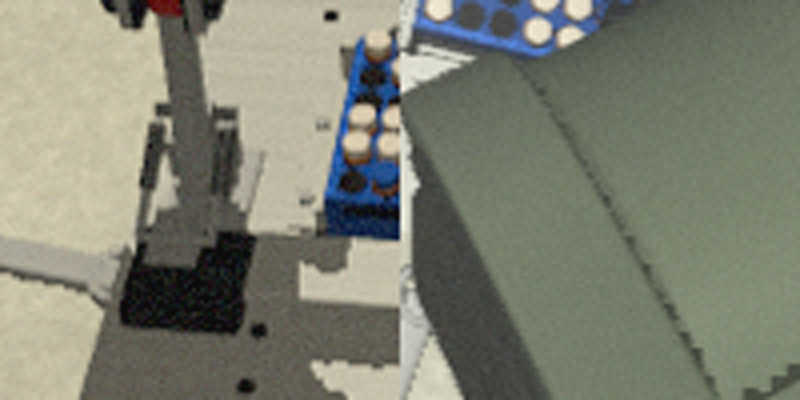

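Run:
```python
from h import *
a=cv2.imread("pics/side15.png")[220:285,225:275]
cv2.imwrite("pics/c15b.png",cv2.convertScaleAbs(cv2.resize(a,None,fx=9,fy=9,interpolation=cv2.INTER_CUBIC),alpha=1.7,beta=20))
for nm,p in dict(seat_l=(-136,-77,134),seat_r=(-104,-77,134),out_l=(-136,-86,134),hook=(-120,-75,144)).items(): print(nm,(proj("side",sh(*p))-[225,220])*9)
```

```text
seat_l [ 62.3208 391.0752]
seat_r [249.05   405.3094]
out_l [ 49.3155 434.7221]
hook [149.8096 352.4496]
```

View pics/c15b.png

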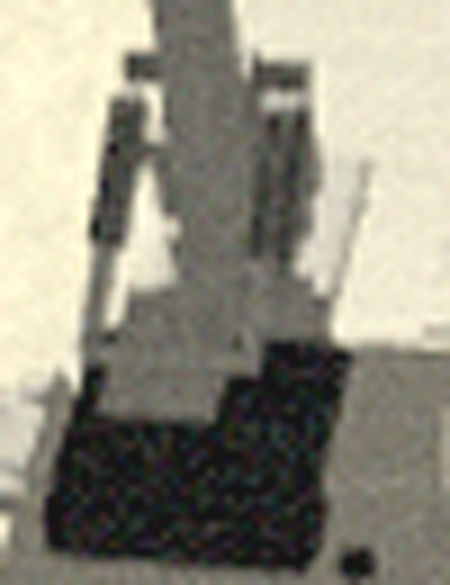

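Run:
```python
from h import *
f=lambda n:cv2.resize(cv2.imread(f"pics/{n}.png")[235:285,225:275],None,fx=8,fy=8,interpolation=cv2.INTER_CUBIC)
cv2.imwrite("pics/cmp.png",cv2.convertScaleAbs(np.hstack([f("side11"),f("side15")]),alpha=2.2,beta=20))
for nm,p in dict(seat_l=(-136,-77,134),seat_r=(-104,-77,134),top_l=(-136,-77,146),top_r=(-104,-77,146),ink=(-136,-60,134)).items(): print(nm,(proj("side",sh(*p))-[225,235])*8)
```

```text
seat_l [ 55.3962 227.6224]
seat_r [221.3778 240.275 ]
top_l [ 45.3854 189.0563]
top_r [213.4043 201.7159]
ink [ 76.6708 156.223 ]
```

View pics/cmp.png

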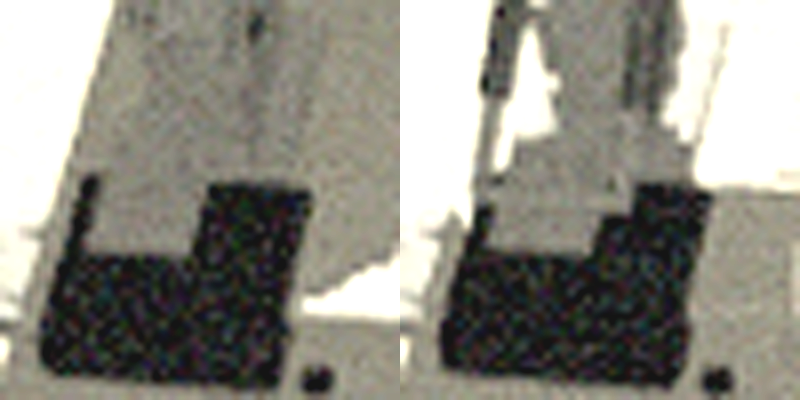

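Run:
```python
from h import *
arc(98.4,np.arange(1.6,2.51,.1))
```

```text
1.6 x -0.01 z 0.65 y 0.03
1.7 x 0.07 z 1.63 y 0.03
1.8 x 0.25 z 2.6 y 0.03
1.9 x 0.52 z 3.55 y 0.03
2.0 x 0.88 z 4.46 y 0.03
2.1 x 1.34 z 5.33 y 0.03
2.2 x 1.87 z 6.16 y 0.03
2.3 x 2.49 z 6.92 y 0.03
2.4 x 3.18 z 7.62 y 0.03
2.5 x 3.94 z 8.25 y 0.03
```

{"api": "step_arm", "payload": {
  "targets": [
    [[0, 0, 0.65, 0, 0, 0, 0.1], [0.05, 0, 1.6, 0, 0, 0, 0.1], [0.25, 0, 2.6, 0, 0, 0, 0.1], [0.5, 0, 3.55, 0, 0, 0, 0.1], [0.85, 0, 4.45, 0, 0, 0, 0.1], [1.35, 0, 5.35, 0, 0, 0, 0.1], [1.85, 0, 6.15, 0, 0, 0, 0.1], [2.5, 0, 6.9, 0, 0, 0, 0.1], [3.15, 0, 7.6, 0, 0, 0, 0.1], [3.55, 0, 7.95, 0, 0, 0, 0.1]]
  ]
}}

```text
clock: 14.8
position: [0.4628, -0.0304, 0.2009]
tool_rot: [0.106, 1.564, -1.683]
force: [-4.3, -4.0, 5.9]
grip_width: 0.0173
```

{"api": "step_arm", "payload": {
  "targets": [
    [[0, 0, 0, 0, 0, 0, 0.1], [0, 0, 0, 0, 0, 0, 0.1], [0, 0, 0, 0, 0, 0, 0.1]]
  ]
}}

```text
clock: 15.1
position: [0.4628, -0.0304, 0.201]
tool_rot: [0.122, 1.564, -1.667]
force: [-3.5, -0.3, 0.1]
grip_width: 0.0174
```

Run:
```python
from h import *
grab("side","side16");grab("top","top16");s=bot.observe();print(s["position"],s["grip_width"],s["force"],lev(s))
f=lambda n,r,c:cv2.resize(cv2.imread(f"pics/{n}.png")[r:r+50,c:c+50],None,fx=8,fy=8,interpolation=cv2.INTER_CUBIC)
cv2.imwrite("pics/c16.png",cv2.convertScaleAbs(np.hstack([f("side16",235,225),f("top16",240,375)]),alpha=2,beta=20))
arc(98.4,[2.4,2.3,2.2,2.1,2.0,1.9,1.8])
```

```text
[ 0.4628 -0.0303  0.201 ] 0.017532597548381726 [-3.8656  0.0701  0.2602] (np.float64(99.81606413463265), np.float64(2.454335258483038))
2.4 x -0.31 z -0.46 y 0.05
2.3 x -1.01 z -1.16 y 0.05
2.2 x -1.62 z -1.92 y 0.05
2.1 x -2.16 z -2.75 y 0.05
2.0 x -2.61 z -3.62 y 0.05
1.9 x -2.98 z -4.53 y 0.05
1.8 x -3.25 z -5.48 y 0.05
```

View pics/c16.png

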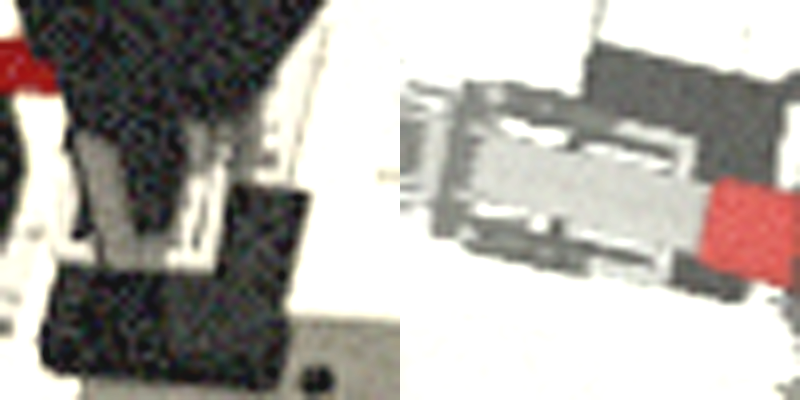

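Run:
```python
from h import *
for t,sd in [((409.9,266.7),(241.9,267.5)),((411.2,260),(252,268.3)),((408.5,273.4),(232.5,267))]:
    p,e=tri(t,sd);print(toS(p),e)
# keeper: foot right corner etc from top8/side11
p,e=tri((380+253/9,245+187/9),(225+145/8,235+185/8));print("hook outer top?",toS(p),e)
print(proj("side",sh(-120,-79,144)),proj("side",sh(-120,-77,132)))
```

```text
[-119.6689  -83.8779  134.99  ] 0.0015782559157001606
[-106.643   -83.3581  133.3983] 0.005663643679898988
[-132.2192  -84.326   135.6666] 0.001599572494377737
hook outer top? [-118.0547  -77.5308  149.7233] 0.003316124071312609
[241.0396 261.3102] [242.4631 265.0339]
```

{"api": "step_arm", "payload": {
  "targets": [
    [[-0.15, 0, -0.25, 0, 0, 0, 0.1], [-0.3, 0, -0.45, 0, 0, 0, 0.1], [-0.65, 0, -0.8, 0, 0, 0, 0.1], [-1.0, 0, -1.15, 0, 0, 0, 0.1], [-1.3, 0, -1.55, 0, 0, 0, 0.1], [-1.6, 0, -1.9, 0, 0, 0, 0.1]]
  ]
}}

```text
clock: 15.8
position: [0.4669, -0.0112, 0.2171]
tool_rot: [0.098, 1.564, -1.691]
force: [-2.1, 1.4, -6.9]
grip_width: 0.0178
```

Run:
```python
from h import *
grab("side","side17");grab("top","top17");s=bot.observe();print(s["position"],s["grip_width"],s["force"],lev(s))
f=lambda n,r,c:cv2.resize(cv2.imread(f"pics/{n}.png")[r:r+50,c:c+50],None,fx=8,fy=8,interpolation=cv2.INTER_CUBIC)
cv2.imwrite("pics/c17.png",cv2.convertScaleAbs(np.hstack([f("side17",235,225),f("top17",240,375)]),alpha=1.7,beta=20))
arc(98.4,[2.4,2.3,2.2,2.1,2.0,1.9,1.8,1.7,1.6])
```

```text
[ 0.467  -0.011   0.2172] 0.017589514093552732 [-3.4884 -0.03   -0.0124] (np.float64(98.03517933248546), np.float64(2.1953663293065437))
2.4 x 1.31 z 1.52 y 0.05
2.3 x 0.62 z 0.82 y 0.05
2.2 x -0.0 z 0.06 y 0.05
2.1 x -0.54 z -0.76 y 0.05
2.0 x -0.99 z -1.64 y 0.05
1.9 x -1.36 z -2.55 y 0.05
1.8 x -1.63 z -3.5 y 0.05
1.7 x -1.81 z -4.46 y 0.05
1.6 x -1.88 z -5.45 y 0.05
```

View pics/c17.png

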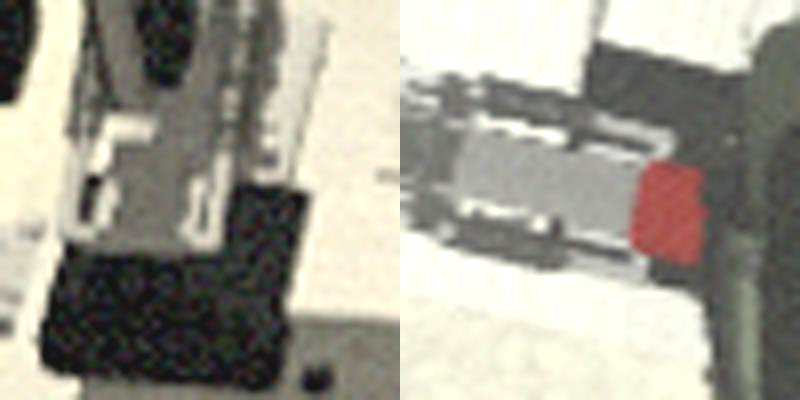

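Run:
```python
from h import *
for t,sd in [((408.75,256.9),(251.9,265.4)),((405,274.4),(234.4,265)),((406.9,265.6),(243.2,265.2))]:
    p,e=tri(t,sd);print(toS(p),e)
```

```text
[-105.0268  -78.81    135.3049] 0.0007721556426539694
[-133.2014  -78.9933  132.8379] 0.0025811832549067545
[-119.0122  -78.9166  134.0909] 0.0017200953234750972
```

{"api": "step_arm", "payload": {
  "targets": [
    [[-0.25, 0, -0.3, 0, 0, 0, 0.1], [-0.5, 0, -0.7, 0, 0, 0, 0.1], [-0.75, 0, -1.15, 0, 0, 0, 0.1], [-1.0, 0, -1.6, 0, 0, 0, 0.1]]
  ]
}}

```text
clock: 16.3
position: [0.4704, 0.0051, 0.2272]
tool_rot: [0.124, 1.564, -1.664]
force: [-1.8, 0.7, -9.3]
grip_width: 0.0176
```

Run:
```python
from h import *
grab("side","side18");grab("top","top18");s=bot.observe();print(s["position"],s["grip_width"],s["force"],lev(s))
f=lambda n,r,c:cv2.resize(cv2.imread(f"pics/{n}.png")[r:r+50,c:c+50],None,fx=8,fy=8,interpolation=cv2.INTER_CUBIC)
cv2.imwrite("pics/c18.png",cv2.convertScaleAbs(np.hstack([f("side18",235,225),f("top18",240,375)]),alpha=1.7,beta=20))
arc(98.4,[2.4,2.3,2.2,2.1,2.0,1.9,1.8,1.7,1.6])
```

```text
[0.4706 0.0055 0.2274] 0.017227057181686725 [-4.4846  1.6862 -1.5307] (np.float64(98.44756636773155), np.float64(1.9943514487053842))
2.4 x 2.33 z 3.21 y 0.04
2.3 x 1.64 z 2.51 y 0.04
2.2 x 1.02 z 1.74 y 0.04
2.1 x 0.48 z 0.92 y 0.04
2.0 x 0.03 z 0.05 y 0.04
1.9 x -0.34 z -0.87 y 0.04
1.8 x -0.61 z -1.81 y 0.04
1.7 x -0.78 z -2.78 y 0.04
1.6 x -0.86 z -3.76 y 0.04
```

View pics/c18.png

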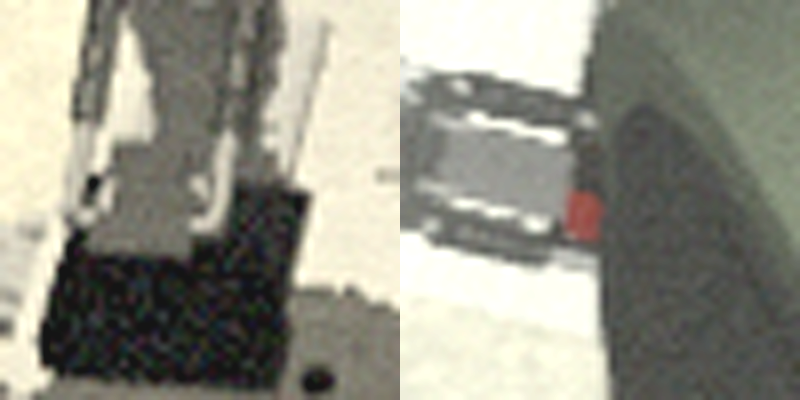

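{"api": "step_arm", "payload": {
  "targets": [
    [[0, 0, 0, 0, 0, 0, 0.1], [0, 0, 0, 0, 0, 0, 0.1], [0, 0, 0, 0, 0, 0, 0.1]]
  ]
}}

```text
clock: 16.7
position: [0.4706, 0.0055, 0.2275]
tool_rot: [0.203, 1.565, -1.584]
force: [-2.9, 0.6, -1.8]
grip_width: 0.0174
```

Run:
```python
from h import *
grab("side","side19");s=bot.observe();print(s["position"],s["grip_width"],s["force"],lev(s))
f=lambda n,r,c,al:cv2.convertScaleAbs(cv2.resize(cv2.imread(f"pics/{n}.png")[r:r+36,c:c+36],None,fx=11,fy=11,interpolation=cv2.INTER_NEAREST),alpha=al,beta=10)
cv2.imwrite("pics/c19.png",np.hstack([f("side19",245,225,1.6),f("side17",245,225,1.6)]))
print("cap outer corner",toS(onz("top",418.9,277.8,.132)), "cap inner",toS(onz("top",380+125/9,245+240/9,.132)))
```

```text
[0.4706 0.0055 0.2275] 0.01784586380290238 [-4.0293  1.4536 -2.8005] (np.float64(98.45062523469842), np.float64(1.994120643389057))
cap outer corner [-134.4868 -102.742   132.    ] cap inner [-134.3789  -61.0366  132.    ]
```

View pics/c19.png

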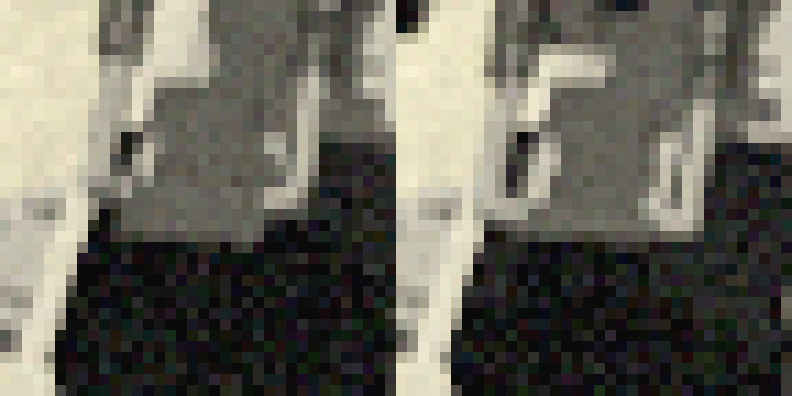

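Run:
```python
from h import *
arc(98.4,np.arange(1.9,.95,-.1))
f=lambda n,r,c,al:cv2.convertScaleAbs(cv2.resize(cv2.imread(f"pics/{n}.png")[r:r+36,c:c+36],None,fx=11,fy=11,interpolation=cv2.INTER_NEAREST),alpha=al,beta=10)
cv2.imwrite("pics/c0k.png",np.hstack([f("side0",262,225,1.4),f("side15",245,225,2.5)]))
```

```text
1.9 x -0.34 z -0.86 y 0.04
1.8 x -0.61 z -1.81 y 0.04
1.7 x -0.78 z -2.78 y 0.04
1.6 x -0.86 z -3.76 y 0.04
1.5 x -0.84 z -4.74 y 0.04
1.4 x -0.72 z -5.72 y 0.04
1.3 x -0.51 z -6.68 y 0.04
1.2 x -0.2 z -7.61 y 0.04
1.1 x 0.21 z -8.51 y 0.04
1.0 x 0.7 z -9.36 y 0.04
```

View pics/c0k.png

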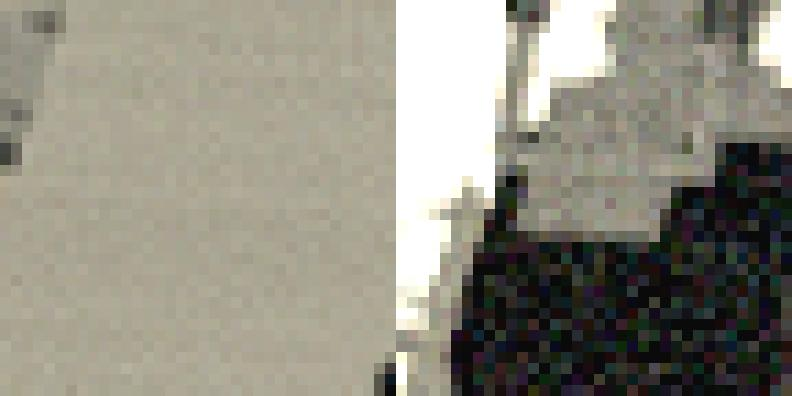

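Run:
```python
from h import *
f=lambda n,r,c,al:cv2.convertScaleAbs(cv2.resize(cv2.imread(f"pics/{n}.png")[r:r+50,c:c+50],None,fx=8,fy=8,interpolation=cv2.INTER_NEAREST),alpha=al,beta=0)
cv2.imwrite("pics/c0k.png",np.hstack([f("side0",322,228,1.2),f("side8",238,220,1.5)]))
```

```text
(no output)
```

View pics/c0k.png

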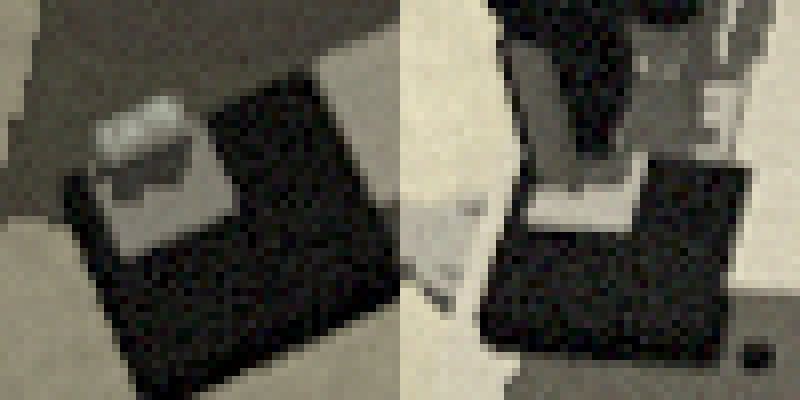

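The keeper is a hook at the inner end of a flat plate. The wire is simply sliding over that plate towards the hook, so I'll carry on closing.

{"api": "step_arm", "payload": {
  "targets": [
    [[-0.35, 0, -0.85, 0, 0, 0, 0.1], [-0.6, 0, -1.8, 0, 0, 0, 0.1], [-0.78, 0, -2.8, 0, 0, 0, 0.1], [-0.85, 0, -3.75, 0, 0, 0, 0.1], [-0.85, 0, -4.75, 0, 0, 0, 0.1], [-0.72, 0, -5.7, 0, 0, 0, 0.1], [-0.5, 0, -6.7, 0, 0, 0, 0.1], [-0.2, 0, -7.6, 0, 0, 0, 0.1]]
  ]
}}

```text
clock: 17.55
position: [0.4869, 0.0807, 0.2295]
tool_rot: [0.222, 1.564, -1.565]
force: [-7.7, -4.2, 4.1]
grip_width: 0.0176
```

Run:
```python
from h import *
grab("side","side20");s=bot.observe();print(s["position"],s["grip_width"],s["force"],lev(s))
f=lambda n,r,c,al:cv2.convertScaleAbs(cv2.resize(cv2.imread(f"pics/{n}.png")[r:r+60,c:c+60],None,fx=9,fy=9,interpolation=cv2.INTER_CUBIC),alpha=al,beta=10)
cv2.imwrite("pics/c20.png",f("side20",225,220,2))
arc(98.4,np.arange(1.2,-.05,-.1))
```

```text
[0.4871 0.0819 0.2291] 0.01733737171283905 [-2.3246 -0.2222 -1.6417] (np.float64(98.8317505868624), np.float64(1.1798741479218946))
1.2 x -0.03 z 0.2 y 0.03
1.1 x 0.37 z -0.7 y 0.03
1.0 x 0.86 z -1.55 y 0.03
0.9 x 1.43 z -2.35 y 0.03
0.8 x 2.08 z -3.09 y 0.03
0.7 x 2.8 z -3.76 y 0.03
0.6 x 3.58 z -4.36 y 0.03
0.5 x 4.42 z -4.87 y 0.03
0.4 x 5.31 z -5.3 y 0.03
0.3 x 6.23 z -5.63 y 0.03
0.2 x 7.18 z -5.88 y 0.03
0.1 x 8.16 z -6.02 y 0.03
-0.0 x 9.14 z -6.07 y 0.03
```

View pics/c20.png

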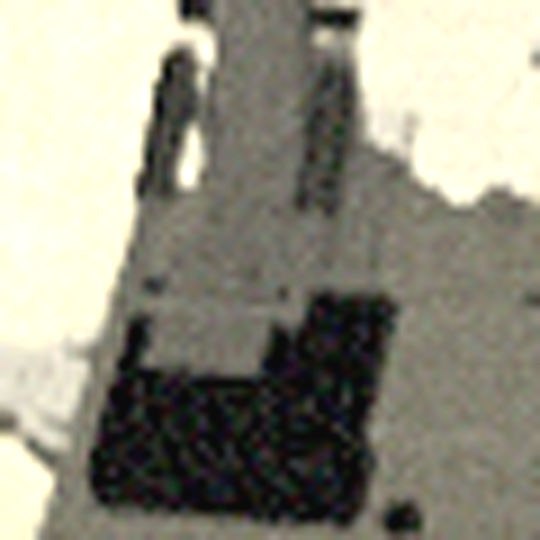

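{"api": "step_arm", "payload": {
  "targets": [
    [[0.4, 0, -0.7, 0, 0, 0, 0.1], [0.85, 0, -1.55, 0, 0, 0, 0.1], [1.4, 0, -2.35, 0, 0, 0, 0.1], [2.1, 0, -3.1, 0, 0, 0, 0.1], [2.8, 0, -3.75, 0, 0, 0, 0.1], [3.6, 0, -4.35, 0, 0, 0, 0.1]]
  ],
  "grip_force": 30
}}

```text
clock: 18.2
position: [0.4967, 0.1255, 0.1934]
tool_rot: [0.438, 1.566, -1.347]
force: [-5.9, 0.5, 5.1]
grip_width: 0.0174
```

Run:
```python
from h import *
grab("side","side21");s=bot.observe();print(s["position"],s["grip_width"],s["force"],lev(s))
f=lambda n,r,c,al:cv2.convertScaleAbs(cv2.resize(cv2.imread(f"pics/{n}.png")[r:r+100,c:c+100],None,fx=5.5,fy=5.5,interpolation=cv2.INTER_CUBIC),alpha=al,beta=10)
cv2.imwrite("pics/c21.png",f("side21",185,210,1.8))
arc(98.8,np.arange(.6,-.15,-.1))
```

```text
[0.4967 0.1262 0.1923] 0.017493183737418844 [0.0582 4.1816 1.7329] (np.float64(99.39820922235089), np.float64(0.5816625236030639))
0.6 x -0.12 z 0.15 y 0.03
0.5 x 0.72 z -0.37 y 0.03
0.4 x 1.61 z -0.79 y 0.03
0.3 x 2.54 z -1.13 y 0.03
0.2 x 3.5 z -1.38 y 0.03
0.1 x 4.47 z -1.53 y 0.03
0.0 x 5.46 z -1.57 y 0.03
-0.1 x 6.45 z -1.53 y 0.03
```

View pics/c21.png

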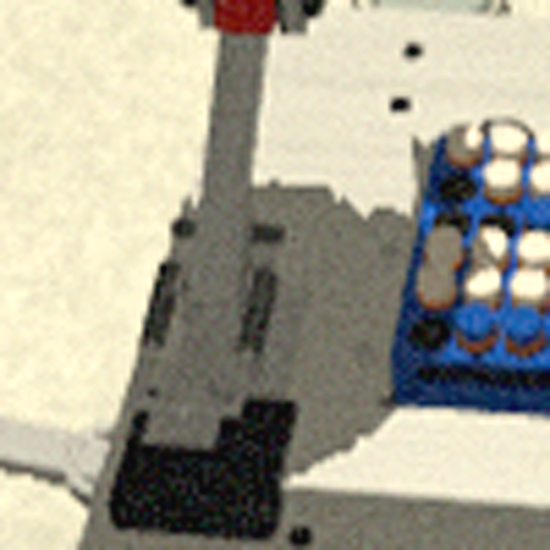

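{"api": "step_arm", "payload": {
  "targets": [
    [[0.7, 0, -0.35, 0, 0, 0, 0.1], [1.6, 0, -0.8, 0, 0, 0, 0.1], [2.5, 0, -1.1, 0, 0, 0, 0.1], [3.4, 0, -1.35, 0, 0, 0, 0.1], [4.2, 0, -1.5, 0, 0, 0, 0.1], [4.9, 0, -1.55, 0, 0, 0, 0.1], [5.4, 0, -1.55, 0, 0, 0, 0.1], [5.4, 0, -1.55, 0, 0, 0, 0.1]]
  ]
}}

```text
clock: 19.05
position: [0.5004, 0.1423, 0.1392]
tool_rot: [0.802, 1.567, -0.983]
force: [-6.7, 4.5, 10.3]
grip_width: 0.0179
```

Run:
```python
from h import *
grab("side","side22");s=bot.observe();print(s["position"],s["grip_width"],s["force"],lev(s))
f=lambda n,r,c,al:cv2.convertScaleAbs(cv2.resize(cv2.imread(f"pics/{n}.png")[r:r+120,c:c+120],None,fx=4.7,fy=4.7,interpolation=cv2.INTER_CUBIC),alpha=al,beta=10)
cv2.imwrite("pics/c22.png",f("side22",165,210,1.8))
```

```text
[0.5004 0.1423 0.1392] 0.017552973130887516 [-7.2122  4.7358 12.3736] (np.float64(99.5240397532541), np.float64(0.015107803621376557))
```

View pics/c22.png

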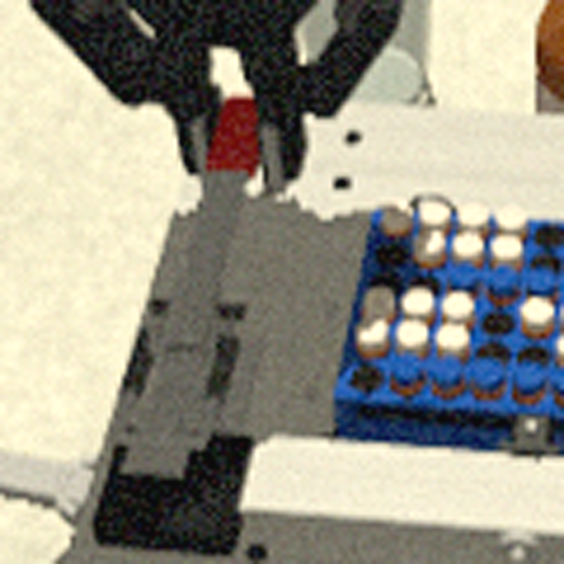

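{"api": "step_arm", "payload": {
  "targets": [
    [[0.2, 0, 0, 0, 0, 0, 0.1], [0.3, 0, 0, 0, 0, 0, 0.1]]
  ]
}}

```text
clock: 19.3
position: [0.5007, 0.1425, 0.1381]
tool_rot: [1.015, 1.566, -0.769]
force: [-17.5, -5.4, 48.5]
grip_width: 0.0171
```

{"api": "step_arm", "payload": {
  "targets": [
    [[-0.1, 0, 0, 0, 0, 0, 0.45], [-0.1, 0, 0, 0, 0, 0, 0.45], [-0.1, 0, 0, 0, 0, 0, 0.45], [-0.1, 0, 0, 0, 0, 0, 0.45], [-0.1, 0, 0, 0, 0, 0, 0.45]]
  ]
}}

```text
clock: 19.8
position: [0.5008, 0.1425, 0.1389]
tool_rot: [1.014, 1.566, -0.771]
force: [-0.2, -0.6, -0.4]
grip_width: 0.0383
```

{"api": "step_arm", "payload": {
  "targets": [
    [[-1, 0, 0, 0, 0, 0, 0.45], [-3, 0, 0, 0, 0, 0, 0.45], [-6, 0, 0, 0, 0, 0, 0.45], [-10, 0, 0, 0, 0, 0, 0.45], [-14, 0, 0, 0, 0, 0, 0.45], [-14, 3, 0, 0, 0, 0, 0.45]]
  ]
}}

```text
clock: 20.4
position: [0.5296, 0.1385, 0.2854]
tool_rot: [1.642, 1.56, -0.139]
force: [0.8, 1.3, -0.3]
grip_width: 0.0386
```

Run:
```python
from h import *
grab("side","side23");grab("top","top23");s=bot.observe();print(s["position"],s["grip_width"],s["force"],s["qpos"])
f=lambda n,r,c,al:cv2.convertScaleAbs(cv2.resize(cv2.imread(f"pics/{n}.png")[r:r+180,c:c+230],None,fx=3.3,fy=3.3,interpolation=cv2.INTER_CUBIC),alpha=al,beta=10)
cv2.imwrite("pics/c23.png",f("side23",130,200,1.6))
print(rel([.45,-.12,.28],Rdes()))
```

```text
[0.5322 0.1356 0.2808] 0.03862888562081908 [-2.4033 -0.2315 -0.6197] [ 0.0351  0.4082 -0.5297  1.7547  0.2416  1.0377 -0.7974]
(array([ 0.0975, -2.5517, 26.7293]), array([-0.0038,  0.0014, -0.0073]))
```

View pics/c23.png

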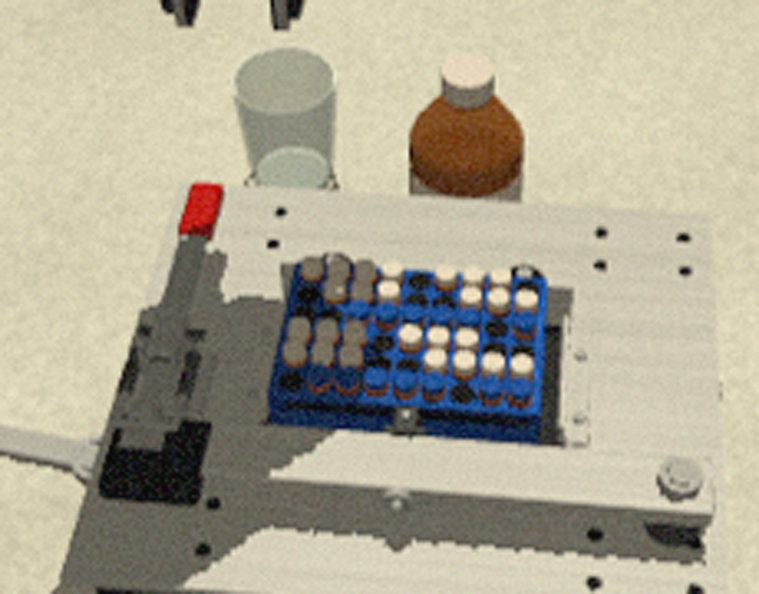

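Lever is flat and the bail is on the keeper. I'll move the arm away for an unobstructed top view.

{"api": "step_arm", "payload": {
  "targets": [
    [[0, 0, 4, 0, 0, 0, 0.45], [-1, -1, 8, 0, 0, 0, 0.45], [-1, -2, 12, 0, 0, 0, 0.45], [-1, -2, 16, 0, 0, 0, 0.45], [-1, -2, 20, 0, 0, 0, 0.45], [-1, -2, 24, 0, 0, 0, 0.45], [-1, -2, 28, 0, 0, 0, 0.45], [-1, -2, 31, 0, 0, 0, 0.45], [-1, -2, 31, 0, 0, 0, 0.45]]
  ]
}}

```text
clock: 21.4
position: [0.4447, -0.1663, 0.2912]
tool_rot: [1.253, 1.564, -0.539]
force: [0.1, 1.0, 0.4]
grip_width: 0.0383
```

Run:
```python
from h import *
T=grab("top","top24");S=grab("side","side24");s=bot.observe();print(s["clock"],s["position"],s["force"])
b=cv2.imread("pics/top24.png")[90:290,270:470];b8=cv2.imread("pics/top8.png")[90:290,270:470]
cv2.imwrite("pics/c24.png",cv2.convertScaleAbs(cv2.resize(np.hstack([b8,b]),None,fx=2,fy=2,interpolation=cv2.INTER_CUBIC),alpha=1.3,beta=5))
k=cv2.imread("pics/top24.png")[225:285,320:430];cv2.imwrite("pics/c24k.png",cv2.convertScaleAbs(cv2.resize(k,None,fx=7,fy=7,interpolation=cv2.INTER_CUBIC),alpha=1.4,beta=5))
bt,_=blob(redmask(T));print(bt)
try:
    bs,_=blob(redmask(S));p,e=tri(bt,bs);print(toS(p),e,bs)
except Exception as ex: print(ex, toS(onz("top",*bt,.141)))
```

```text
21.5 [ 0.4459 -0.1627  0.2913] [ 0.6184  1.0638 -0.0975]
[319.5802 244.4245]
[-119.913    67.2657  142.6503] 0.0004511173077386939 [260.404  193.2318]
```

View pics/c24.png

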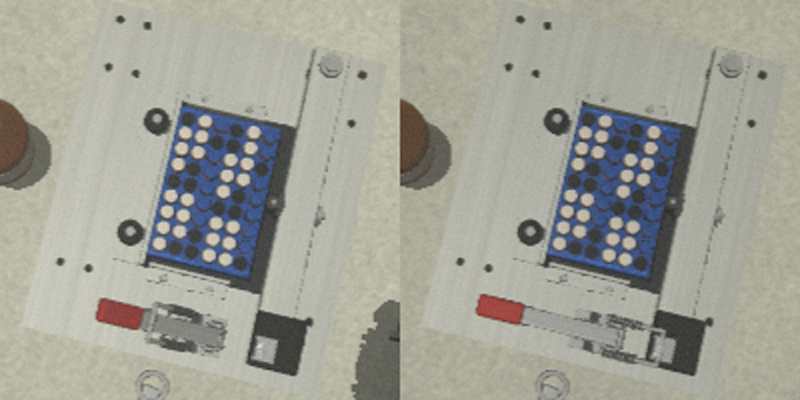

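View pics/c24k.png

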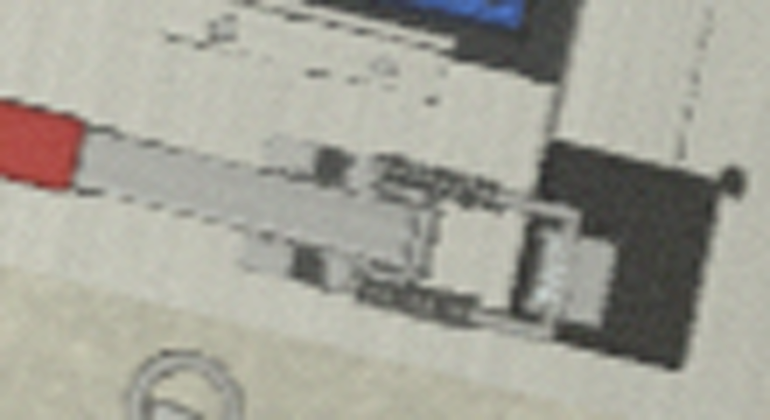

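Run:
```python
from workcell import bot
print(bot.job_done()); print(bot.observe()["clock"])
```

```text
the job is handed in; nothing more can be done
None
the job is handed in; nothing more can be done
```

The rack is clamped and the job is handed in, finished at about 21.5 s of the 69 s allowed.

**What I did:** I pushed the bar end in with the shut fingers at reducing speed. It stopped hard at about 11 N, with no further travel and the rack against the fence. I then pinched the red grip and threw the lever to its stop at about 2.45 rad. The bail landed on the bar outside the keeper and was drawn into the hook as the lever came back. I brought the lever down to a hard stop, let go and moved the arm clear.

**Last checks, with the arm clear:**
- **Lever:** the grip measured about 94 mm from the pivot and nearly level with it, so the lever is at about 0 rad.
- **Bail:** the top view shows the cross wire outside the keeper's hook.
- **Bar and rack:** they look unmoved since the push.
- **Bystanders:** the arm came near none of them. The bottle and wrench look untouched in the last close-ups; the beaker looked so at 20.4 s, and I didn't check it after that.

**What disagreed or went less cleanly:**
- **Extra lever swing:** on the first return I misread the keeper's base plate as the hook and thought the wire had ridden over it. I swung the lever over a second time to check.
- **Lever pivot:** the grasp points fitted a pivot about 1.4 mm from the nominal position, within the camera tolerance.
- **Force at the down stop:** the last press, meant to confirm the lever was fully down, briefly read about 48 N upward on the tool. It came through the pinched grip. The limit is 40 N for the arm or gripper's body and 120 N for the wrist.

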